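Level the counter display shelf

ROBOT

A 6-joint arm with a two-finger parallel gripper is mounted at the origin on the work surface. World frame = base frame: x ahead of the robot, y to its left, z up, the work surface at z = 0. Lengths are in m, angles in rad, forces in N, time in s.
With the tool pointing down it reaches from about 0.4 to 0.825 m from the base axis. Payload 7 kg.
Tool frame: the origin (TCP) lies on the centre line of the jaws, within the pads' length; the fingertips stand 22 mm ahead of it and the grasp point (between the pads) lies 3 mm ahead of it (arm.tcp_to_tips is the distance from the TCP to the fingertips, in m); z points along the fingers, y is the line along which they close (so a half turn about z gives the same grasp; the last joint's range is limited). The gripper opens to 88 mm and grips with 3 to 60 N. Pads are 19 mm wide; open, the fingers measure 130 mm over their backs; the gripper's body (78 mm by 193 mm) begins 47 mm behind the grasp point.
Start: joints at [-0.939, 0.359, 0.012, 0, -1.224, -0.288], TCP at [0.227, -0.635, 0.217] pointing down, gripper open.
Joint ranges: [-3.07, 3.07], [-1.43, 2.12], [-1.02, 1.25], [-3.03, 1.67], [-3.05, -0], [-3.03, 3.03]. Speed limits (rad/s): [2.39, 2.39, 3.01, 3.14, 3.14, 3.14].

INTERFACE

Orientations are given as [roll, pitch, yaw] about the fixed x, y, z axes, in that order (R = Rz(yaw) Ry(pitch) Rx(roll)).
In Python, from station import arm gives the robot as it stands.
- The arm moves only by the tool jog_arm, never from a script. Its argument "targets" is a list of rows, each an object of numbers: "dx", "dy", "dz": the shift along the tool's x, y, z in mm; "rx", "ry", "rz": the turn, a rotation vector about the tool's x, y, z in rad; "gripper": the closure, from 0 (fully open) to 1 (shut). In form: [{"dx": .., "dy": .., "dz": .., "rx": .., "ry": .., "rz": .., "gripper": ..}, ...]. A call has exactly 8 rows; each row is the pose to reach, as a shift and turn from the pose commanded when the call began, along the tool's axes at that moment; what a row does not reach only later rows make up. A row lasts 1/12 s, in which the tool goes at most 41.7 mm and 7.16 degrees, less where a joint would pass 70% of its speed; a pose out of reach is approached as far as the arm can. A call with a gripper value outside its range is refused whole. The fingers move at their own pace and stop on an object; "force" is the grip in N (left out, the last holds). Time passes only in rows, so rows that repeat a pose let the fingers close, or fill a call up. It gives the time, the measured TCP pose, the force, the opening and the grip force at its end, in the units of the state.
- arm.get_state(): the state, without advancing time (a new reading comes with each control period).
- arm.grab_frame(name): name is "side" or "top" or "wrist"; returns a dict with "frame" (480x640x3 uint8, red, green, blue), "z_map" (480x640 float32, m along the optical axis (not along the pixel's ray), 0 where there is no reading), "fx", "fy", "cx", "cy" (pixels), "view" (4x4, takes a point from world to camera coordinates). Camera axes: x right, y down, z forward; pixel columns grow to the right and rows downward; lengths in m; the calibration is good to about 2 mm. A picture is of the moment at which its call begins.
- arm.job_done(): hands the job in; it is judged then, once.
The state is a dict: "t": time; "q": joint angles; "qd": joint speeds; "joint_efforts": joint torques, N m; "eef_pos": TCP position; "ee_rot": TCP orientation; "force": force on the tool from outside, world axes, zero at the start; "moment": the same for the moment, N m; "width": finger opening in m; "gripper_force": force on a finger pad.
Only numpy, scipy, OpenCV 4.12 (cv2) and the standard library are available. Lean on these libraries where they do the work, as an engineer would, in place of code of your own. Each camera call takes 0.05 s, during which the arm holds its last target. There are 200 camera calls.

TASK

Unload the display shelf: lift the pen caddy off it by the handle, upright, and set it down gently on the counter beside the shelf. Then turn the shelf's screw foot by its hand knob until the bubble of the spirit level lying on the shelf stands between its two lines, and with the hand off the knob press the level firmly down on the shelf (a good kilogram of push) to bed it and prove the reading. Finish while still pressing, the level lying along the shelf as it is and the bubble between the lines; leave the other goods on the counter where they stand.

Things in the scene. Friction and masses are not known exactly. Their poses are not given: they have to be found in the camera images.
- caddy: Grey open plastic pen caddy full of pens, 160 x 110 mm (own x, y), walls 85 mm high, about 0.55 kg; it starts standing on the shelf behind the level (further from the robot). A carrying handle rises along its middle. The counter just beyond the shelf's left end is free. Origin: centre of its underside; z up.
- caddy_handle (a point): Middle of the caddy's handle bar: a round bar 16 mm thick, 95 mm free length along the caddy's own x, 165 mm above the caddy's underside and about 250 mm above the counter at the start. The pens end 25 mm or more below it.
- shelf_top (a point): Centre of the top face of the cream steel display shelf: 220 mm deep (own x, away from the robot), 360 mm long (own y, to the robot's left), 88 mm above the counter when level. It does not slide. Its left (+y) end has two fixed rubber feet, 155 mm from the centre; its right (-y) end stands on one screw foot and starts 1 to 2 mm too low.
- shelf: The same shelf as a solid body (tops, skirt, fixed feet and the steel bracket that carries the screw foot). Origin: on the counter midway between the two fixed feet, 155 mm to the left (+y) of the shelf's centre.
- knob_grip (a point): Where to grip the screw foot's hand knob: on its vertical axis, 215 mm from the shelf's centre in the shelf's -y, 120 mm above the counter. The knob is round, black, ribbed plastic, 48 mm across, from 102 to 136 mm above the counter, so above the shelf's top face. It stays at this height; the shelf's end climbs or sinks on the thread.
- knob: The same knob with its steel spindle, which stands in a rubber pad on the counter; origin on the axis at the counter. Clockwise seen from above raises the shelf's end: a full turn lifts it 4 mm and moves the bubble about 25 mm (4.04 mm per rad) towards the knob. It starts 1.5 to 3.2 rad short of level, turns with about 0.1 N m, can be turned past level, and stays where it is left.
- level: Loose aluminium spirit level: a bar 240 mm long (own x), 34 wide, 40 high, 0.35 kg, lying along the shelf in front of the caddy (nearer the robot), own x to the shelf's left. The vial shows from above in a window in the middle of its top, 68 mm long; the top on either side is plain metal, 84 mm long. Origin: centre of its underside; z up.
- vial_mid (a point): Middle of the vial, 35.5 mm above the level's underside, midway between two black lines round the green vial, 20 mm apart. Axes as the level's.
- bubble_mid (a point): Middle of the pale bubble, 14 mm long, which slides along the vial (the level's x) to its higher end, up to 16 mm either way, and comes to rest in about 0.5 s. Centred when it coincides with vial_mid. At the start it stands 6 to 13 mm to the left (the level's +x), since the shelf's right end is low.
- basket: Bystander: yellow perforated basket of packets, 200 x 130 x 85 mm. Origin: centre of its underside.
- carton: Bystander: cardboard carton 90 x 150 x 70 mm. Origin: centre of its underside.
- dispenser: Bystander: black tape dispenser 140 x 55 x 95 mm. Origin: centre of its underside.
- glue: Bystander: glue bottle, 44 mm across, 110 mm high. Origin: centre of its underside.
There are look-alikes about, which are no part of the job. Of the things shaped like the level, the aluminium one is meant.

How it is judged:
On the way, in this order (a step that is already met when the one before it is completed fails the run):
1. the caddy stands upright on the counter beside the shelf, let go (height (world z) of caddy below 0.006 m and angle between caddy's own z axis and vertical below 0.06 rad and linear speed of caddy below 0.03 m/s and contact force between the fingers and caddy below 0.3 N and contact force between caddy and shelf below 0.3 N and horizontal distance between caddy and shelf_top below 0.5 m), for 0.2 s.
2. the screw foot is turned so that the bubble stands between the lines, with nothing pressing on the level (x of bubble_mid in the frame of vial_mid between -0.003 and 0.003 m and angle between shelf_top's own z axis and vertical below 0.002 rad and z of level in the frame of shelf_top between -0.003 and 0.003 m and angle between the x axis of level and the y axis of shelf_top, either way round below 0.25 rad and contact force between the fingers and level below 0.5 N), for 0.3 s.
At the end, for the whole second after the job is handed in: Fingers off the knob, pressing the level with over 4 N (over 6 N between level and shelf); bubble within 3 mm of mid-vial; shelf level within 2 mrad; level flat on the shelf (3 mm) and along it (0.25 rad); caddy upright, still and let go on the counter, off the shelf, within 0.5 m of its centre (all of step 1 and x of bubble_mid in the frame of vial_mid between -0.003 and 0.003 m and angle between shelf_top's own z axis and vertical below 0.002 rad and z of level in the frame of shelf_top between -0.003 and 0.003 m and angle between the x axis of level and the y axis of shelf_top, either way round below 0.25 rad and contact force between the fingers and level above 4 N and contact force between level and shelf above 6 N and contact force between the fingers and knob below 0.3 N); the arm keeps its last pose, push and grip.
It fails at once if the caddy is tipped more than 0.5 rad (angle between caddy's own z axis and vertical above 0.5 rad).
It fails at once if the caddy is dropped onto the counter (faster than 0.5 m/s within 20 mm of it) (height (world z) of caddy below 0.02 m and linear speed of caddy above 0.5 m/s).
It fails at once if the level is tipped over or knocked off the shelf (angle between level's own z axis and vertical above 0.4 rad or height (world z) of level below 0.06 m).
It fails at once if the level is pressed with more than 45 N (contact force between the fingers and level above 45 N).
It fails at once if one of the other goods is pushed more than 30 mm or tipped (distance of any of basket, carton, dispenser, glue from where it was at the start of the episode above 0.03 m or angle between any of basket, carton, dispenser, glue's own z axis and vertical above 0.3 rad).
It also fails if it takes over 72 s, if anything falls off the work surface, if the arm or the gripper's body presses on something with over 40 N, if the wrist force passes 120 N, or if a joint passes its speed limit or range.

## Working session

There is one attempt and no reset: what is moved stays moved. The work goes in short steps, Python scripts to look and compute and a tool call to move; the robot and the scene stay as the last step left them, time stands still between calls to the robot, and variables do not carry over. Pictures are saved under pics/ and viewed, at most 10 in all, crops included, and the job is handed in when it is done.

Besides the shell and the picture viewer there is one more tool, called after ">>>" as name([rows], argument=value, ...), one row to a line, values as JSON. jog_arm: Moves the arm, as the interface text tells. Its arguments: {"type":"object","properties":{"targets":{"type":"array","items":{"type":"object","properties":{"dx":{"type":"number"},"dy":{"type":"number"},"dz":{"type":"number"},"rx":{"type":"number"},"ry":{"type":"number"},"rz":{"type":"number"},"gripper":{"type":"number"}}}},"force":{"type":"number"}},"required":["targets"]}

```bash
mkdir -p pics
cat > h.py <<'E'
import numpy as np, cv2
from station import arm
def grab(n,save=None):
    f=arm.grab_frame(n)
    if save: cv2.imwrite('pics/'+save,cv2.cvtColor(f['frame'],cv2.COLOR_RGB2BGR))
    return f
def cloud(f):
    z=f['z_map']; v,u=np.mgrid[:480,:640]
    P=np.stack([(u-f['cx'])/f['fx']*z,(v-f['cy'])/f['fy']*z,z],-1)
    T=np.linalg.inv(f['view']); W=P@T[:3,:3].T+T[:3,3]; W[z==0]=np.nan
    return W
def ray(f,u,v,h):
    T=np.linalg.inv(f['view']); d=T[:3,:3]@np.array([(u-f['cx'])/f['fx'],(v-f['cy'])/f['fy'],1]); o=T[:3,3]
    return o+d*(h-o[2])/d[2]
def proj(f,p):
    c=f['view'][:3,:3]@np.array(p)+f['view'][:3,3]; return c[0]/c[2]*f['fx']+f['cx'],c[1]/c[2]*f['fy']+f['cy']
E
python3 - <<'E'
from h import *
for n in('top','side'):
    f=grab(n,n+'0.png'); T=np.linalg.inv(f['view']); print(n,T[:3].round(3).tolist(),f['fx'])
    np.savez(n+'0.npz',**f)
print(arm.get_state())
E
```

```text
top [[-0.023, -0.993, 0.12, 0.346], [-0.999, 0.026, 0.02, -0.034], [-0.023, -0.119, -0.993, 1.497]] 528.3952006076195
side [[0.522, -0.564, 0.639, -0.698], [-0.853, -0.332, 0.403, -0.785], [-0.015, -0.756, -0.655, 1.395]] 590.3465484682785
{'t': 0.1, 'q': array([-9.38921983e-01,  3.59342424e-01,  1.11275210e-02, -3.05514592e-04,
       -1.22410008e+00, -2.88083134e-01]), 'qd': array([ 0.00149174, -0.00141346,  0.00153818,  0.00164996,  0.00090445,
        0.0019726 ]), 'joint_efforts': array([-2.85123708e-03, -5.84160697e+01,  2.93749827e+01,  7.01538920e+00,
        1.02008818e-02, -7.15970668e-05]), 'eef_pos': array([ 0.22731628, -0.63507992,  0.21648937]), 'ee_rot': array([ 3.14005497e+00, -1.56132990e-04, -2.79790535e+00]), 'force': array([-0.63881385, -0.69530136, -0.51581287]), 'moment': array([0.00164286, 0.00604549, 0.00673309]), 'gripper_force': 0.0, 'width': 0.08786129666415486}
```

View pics/top0.png

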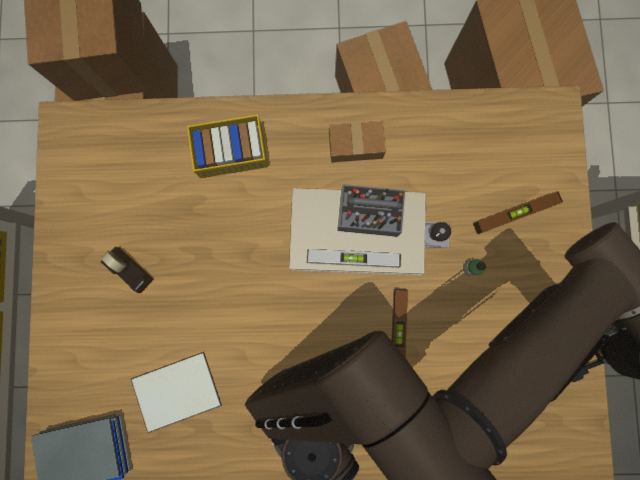

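View pics/side0.png

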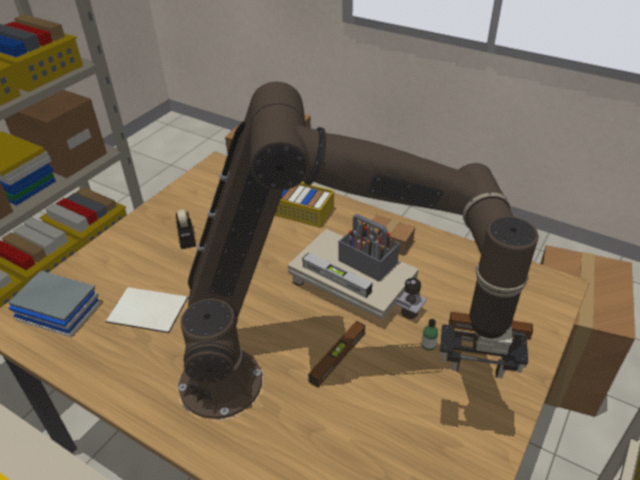

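The top view shows the shelf (290–425, 188–273), the caddy (340–404, 185–235), the aluminium level (307–400, 250–267) with its vial at about (354, 258), the knob at (440, 232) and the glue at (475, 267). The side view shows the same things with the arm clear of them.

Run:
```python
from h import *
np.set_printoptions(precision=4,suppress=True)
for n in('top','side'):
    f=dict(np.load(n+'0.npz')); W=cloud(f); rgb=f['frame'].astype(int)
    x,y,z=W[...,0],W[...,1],W[...,2]
    print(n)
    S=(x>.35)&(x<.75)&(y<.12)&(y>-.36)
    def rect(m,name):
        m=cv2.morphologyEx(m.astype(np.uint8),cv2.MORPH_OPEN,np.ones((2,2),np.uint8))>0
        p=W[m]; 
        if len(p)<4: print(name,len(p));return
        r=cv2.minAreaRect(p[:,:2].astype(np.float32)*1000); print(name,len(p),np.array(r[0]),np.array(r[1]),round(r[2],2),'z',np.nanmedian(p[:,2]), 'mean',np.nanmean(p,0))
    hsv=cv2.cvtColor(f['frame'],cv2.COLOR_RGB2HSV).astype(int)
    rect(S&(z>.075)&(z<.1)&(x<.70)&(hsv[...,1]<60)&(hsv[...,2]>120),'shelftop')
    rect(S&(z>.1175)&(z<.14)&(y>-.28)&(x<.5),'level')
    rect(S&(z>.1)&(z<.15)&(y<-.24)&(y>-.34)&(x>.42)&(x<.56),'knob')
    H=S&(x>.5)&(y>-.23)&(z>.225)
    rect(H,'handle')
    rect(S&(x>.5)&(y>-.23)&(z>.15),'caddyall')
    g=(hsv[...,0]>30)&(hsv[...,0]<50)&(hsv[...,1]>120)&S&(x<.52)&(z>.1)
    rect(g,'vial')
    m=(x>.6)&(y<.5)&(z>.03)&(z<.12);
```

```text
top
shelftop 6740 [ 536.6213 -144.4762] [372.0816 235.0954] 85.64 z 0.0876477819029502 mean [ 0.5177 -0.123   0.0876]
level 1181 [ 451.1497 -122.4524] [247.4239  23.3551] 83.6 z 0.1265815830121908 mean [ 0.4494 -0.12    0.1243]
knob 122 [ 510.3078 -334.4083] [40.9594 21.498 ] 16.92 z 0.13470788520614607 mean [ 0.5107 -0.333   0.1316]
handle 363 [ 579.5404 -173.0855] [136.3136  30.6502] 83.19 z 0.25699067312720536 mean [ 0.5728 -0.1673  0.238 ]
caddyall 1503 [nan nan] [0. 0.] 0.0 z 0.17633977620631835 mean [ 0.5719 -0.161   0.1845]
vial 94 [ 448.616  -120.7812] [50.5403 13.6579] 83.31 z 0.12296135328578572 mean [ 0.4479 -0.1226  0.1217]
side
shelftop 2649 [ 523.3632 -135.9014] [299.0542 396.4304] 13.06 z 0.08588156616287135 mean [ 0.5049 -0.153   0.0872]
level 681 [nan nan] [0. 0.] 0.0 z 0.12430253328095975 mean [ 0.443  -0.1252  0.1237]
knob 96 [ 525.1723 -290.4236] [133.5814  20.8078] 56.25 z 0.12938542831236655 mean [ 0.5184 -0.3068  0.1248]
handle 237 [ 696.0798 -108.8896] [357.7773 109.2156] 24.3 z 0.25172147053273 mean [ 0.5733 -0.1675  0.2388]
caddyall 1449 [ 671.5845 -123.1041] [396.9203 162.6771] 16.66 z 0.18084956902862648 mean [ 0.5588 -0.1622  0.1866]
vial 26 [ 449.7908 -121.2893] [51.9967 18.8458] 84.73 z 0.1234121789525181 mean [ 0.446  -0.1246  0.1229]
```

```bash
cat >> h.py <<'E'
from scipy.spatial.transform import Rotation as Ro
def tgt(pos,yaw,tilt=(0,0)):
    s=arm.get_state(); R0=Ro.from_euler('xyz',s['ee_rot']); R1=Ro.from_euler('xyz',[np.pi+tilt[0],tilt[1],yaw])
    d=R0.inv().apply(np.array(pos)-s['eef_pos'])*1000; r=(R0.inv()*R1).as_rotvec()
    print('d',d.round(1),'r',r.round(3),'| pos',s['eef_pos'].round(4),'rot',s['ee_rot'].round(3),'F',s['force'].round(2),'t',round(s['t'],2))
E
python3 - <<'E'
from h import *
f=dict(np.load('top0.npz')); W=cloud(f); x,y,z=W[...,0],W[...,1],W[...,2]
m=(x>.5)&(x<.65)&(y>-.25)&(y<-.05)
for a,b in((.235,.245),(.245,.252),(.252,.26),(.26,.3)):
    k=m&(z>a)&(z<b); print(a,k.sum(),np.nanmean(W[k],0) if k.any() else 0, np.nanmin(y[k]) if k.any() else 0,np.nanmax(y[k]) if k.any() else 0)
tgt([.573,-.168,.38],-1.68)
E
```

```text
0.235 8 [ 0.56626081 -0.16285885  0.24202034] -0.22422127179599005 -0.10189751543289596
0.245 32 [ 0.57237617 -0.14874662  0.24983219] -0.22554626036942316 -0.10159736831313523
0.252 217 [ 0.57210108 -0.16599242  0.25694009] -0.2246553979552664 -0.10388401104587308
0.26 98 [ 0.57300817 -0.16102896  0.26162634] -0.21896578457629684 -0.1081316872601412
d [-482.8  323.5 -163.1] r [ 1.000e-03  1.000e-03 -1.118e+00] | pos [ 0.2273 -0.6351  0.2165] rot [ 3.14  -0.    -2.798] F [-0.64 -0.7  -0.52] t 0.1
```

>>> jog_arm([
  {"dx": -35, "dy": 23, "dz": -12, "rz": -0.08, "gripper": 0},
  {"dx": -69, "dy": 46, "dz": -24, "rz": -0.16, "gripper": 0},
  {"dx": -103, "dy": 69, "dz": -35, "rz": -0.24, "gripper": 0},
  {"dx": -137, "dy": 92, "dz": -47, "rz": -0.32, "gripper": 0},
  {"dx": -171, "dy": 115, "dz": -59, "rz": -0.4, "gripper": 0},
  {"dx": -205, "dy": 138, "dz": -70, "rz": -0.48, "gripper": 0},
  {"dx": -240, "dy": 161, "dz": -82, "rz": -0.56, "gripper": 0},
  {"dx": -242, "dy": 162, "dz": -82, "rz": -0.56, "gripper": 0},
])

```text
invalid input at $.targets[0]: expected keys dx, dy, dz, rx, ry, rz, gripper
```

```bash
python3 -c "
from h import *
tgt([.573,-.168,.38],-1.68)"
```

```text
d [-482.8  323.5 -163.1] r [ 1.000e-03  1.000e-03 -1.118e+00] | pos [ 0.2273 -0.6351  0.2165] rot [ 3.14  -0.    -2.798] F [-0.64 -0.7  -0.52] t 0.1
```

All keys are needed in every row.

>>> jog_arm([
  {"dx": -35, "dy": 23, "dz": -20, "rx": 0, "ry": 0, "rz": -0.08, "gripper": 0},
  {"dx": -69, "dy": 46, "dz": -40, "rx": 0, "ry": 0, "rz": -0.16, "gripper": 0},
  {"dx": -103, "dy": 69, "dz": -60, "rx": 0, "ry": 0, "rz": -0.24, "gripper": 0},
  {"dx": -137, "dy": 92, "dz": -80, "rx": 0, "ry": 0, "rz": -0.32, "gripper": 0},
  {"dx": -171, "dy": 115, "dz": -100, "rx": 0, "ry": 0, "rz": -0.4, "gripper": 0},
  {"dx": -205, "dy": 138, "dz": -120, "rx": 0, "ry": 0, "rz": -0.48, "gripper": 0},
  {"dx": -240, "dy": 161, "dz": -140, "rx": 0, "ry": 0, "rz": -0.56, "gripper": 0},
  {"dx": -270, "dy": 180, "dz": -160, "rx": 0, "ry": 0, "rz": -0.63, "gripper": 0},
])

```text
t: 0.77
eef_pos: [0.4061, -0.3931, 0.3646]
ee_rot: [3.141, 0.0, -2.164]
force: [0.4, -0.5, 0.3]
width: 0.0879
gripper_force: 0.0
```

```bash
python3 -c "
from h import *
tgt([.573,-.168,.38],-1.68)"
```

```text
d [-279.9  -12.6  -15.3] r [ 0.     0.    -0.484] | pos [ 0.4061 -0.3931  0.3646] rot [ 3.141  0.    -2.164] F [ 0.35 -0.52  0.26] t 0.77
```

>>> jog_arm([
  {"dx": -37, "dy": -2, "dz": 0, "rx": 0, "ry": 0, "rz": -0.08, "gripper": 0},
  {"dx": -74, "dy": -4, "dz": 0, "rx": 0, "ry": 0, "rz": -0.16, "gripper": 0},
  {"dx": -111, "dy": -6, "dz": 0, "rx": 0, "ry": 0, "rz": -0.24, "gripper": 0},
  {"dx": -148, "dy": -8, "dz": -1, "rx": 0, "ry": 0, "rz": -0.32, "gripper": 0},
  {"dx": -185, "dy": -10, "dz": -2, "rx": 0, "ry": 0, "rz": -0.4, "gripper": 0},
  {"dx": -222, "dy": -12, "dz": -3, "rx": 0, "ry": 0, "rz": -0.44, "gripper": 0},
  {"dx": -255, "dy": -13, "dz": -3, "rx": 0, "ry": 0, "rz": -0.46, "gripper": 0},
  {"dx": -255, "dy": -13, "dz": -3, "rx": 0, "ry": 0, "rz": -0.46, "gripper": 0},
])

```text
t: 1.43
eef_pos: [0.5624, -0.1873, 0.3656]
ee_rot: [3.14, 0.001, -1.703]
force: [-1.2, -0.1, -0.3]
width: 0.0873
gripper_force: 0.0
```

Run:
```python
from h import *
f=grab('wrist','w1.png'); np.savez('w1.npz',**f)
t=grab('top'); np.savez('t1.npz',**t)
tgt([.573,-.168,.38],-1.68)
W=cloud(f); x,y,z=W[...,0],W[...,1],W[...,2]
m=(x>.5)&(x<.65)&(y>-.26)&(y<-.05)&(z>.245)&(z<.265)
p=W[m]; print(len(p)); 
if len(p): print(p.mean(0),cv2.minAreaRect((p[:,:2]*1000).astype(np.float32)),np.percentile(p[:,2],[5,50,95]))
```

```text
d [-23.6  -9.6 -13.9] r [ 0.002  0.    -0.026] | pos [ 0.5603 -0.1901  0.3662] rot [ 3.14  -0.    -1.706] F [ 0.02  0.57 -0.19] t 1.53
2160
[ 0.57113283 -0.17637587  0.25732973] ((571.6270141601562, -173.5033416748047), (105.90653991699219, 15.95499324798584), 82.96505737304688) [0.25049703 0.25832505 0.26033496]
```

View pics/w1.png

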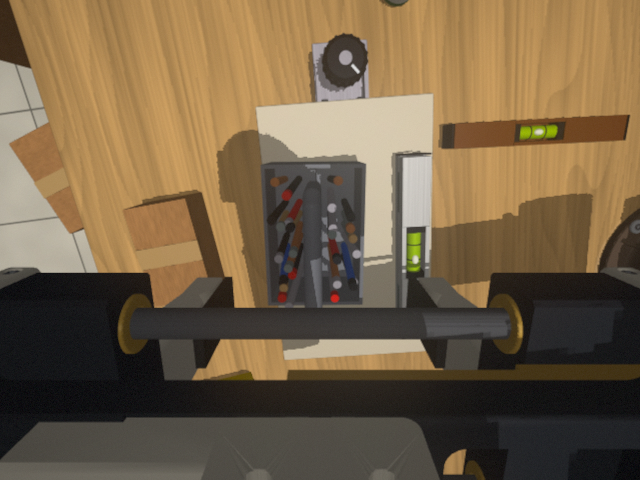

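The wrist view shows the handle bar at (313, 185–300), the caddy at (263–365, 162–303), the knob at (345, 60) and the level's vial at (414, 250).

```bash
python3 -c "
from h import *
tgt([.5725,-.164,.257],-1.693)"
```

```text
d [-27.5  -8.8 109.1] r [ 0.002  0.    -0.013] | pos [ 0.5603 -0.1901  0.3662] rot [ 3.14  -0.    -1.706] F [ 0.02  0.57 -0.19] t 1.53
```

>>> jog_arm([
  {"dx": -14, "dy": -5, "dz": 5, "rx": 0, "ry": 0, "rz": -0.013, "gripper": 0},
  {"dx": -27, "dy": -9, "dz": 20, "rx": 0, "ry": 0, "rz": -0.013, "gripper": 0},
  {"dx": -27, "dy": -9, "dz": 45, "rx": 0, "ry": 0, "rz": -0.013, "gripper": 0},
  {"dx": -27, "dy": -9, "dz": 70, "rx": 0, "ry": 0, "rz": -0.013, "gripper": 0},
  {"dx": -27, "dy": -9, "dz": 90, "rx": 0, "ry": 0, "rz": -0.013, "gripper": 0},
  {"dx": -27, "dy": -9, "dz": 103, "rx": 0, "ry": 0, "rz": -0.013, "gripper": 0},
  {"dx": -27, "dy": -9, "dz": 109, "rx": 0, "ry": 0, "rz": -0.013, "gripper": 0},
  {"dx": -27, "dy": -9, "dz": 109, "rx": 0, "ry": 0, "rz": -0.013, "gripper": 0},
])

```text
t: 2.2
eef_pos: [0.5713, -0.1664, 0.2566]
ee_rot: [3.139, -0.0, -1.696]
force: [0.7, 0.4, 1.2]
width: 0.0876
gripper_force: 0.0
```

Run:
```python
from h import *
tgt([.5725,-.164,.257],-1.693)
f=grab('side','s1.png'); W=cloud(f); t=grab('top')
for n,f in(('side',f),('top',t)):
    W=cloud(f);z=W[...,2];m=(W[...,0]>.5)&(W[...,0]<.65)&(W[...,1]>-.26)&(W[...,1]<-.05)&(z>.17)&(z<.2)
    print(n,np.nanmean(W[m],0))
```

```text
d [-2.5 -0.9 -0.4] r [ 0.003 -0.    -0.003] | pos [ 0.5713 -0.1664  0.2566] rot [ 3.139 -0.    -1.696] F [0.71 0.43 1.15] t 2.2
side [ 0.55679689 -0.17144953  0.18235663]
top [ 0.5653126  -0.1492718   0.17918992]
```

>>> jog_arm([
  {"dx": -2, "dy": -1, "dz": 0, "rx": 0, "ry": 0, "rz": 0, "gripper": 0.6},
  {"dx": -2, "dy": -1, "dz": 0, "rx": 0, "ry": 0, "rz": 0, "gripper": 1},
  {"dx": -2, "dy": -1, "dz": 0, "rx": 0, "ry": 0, "rz": 0, "gripper": 1},
  {"dx": -2, "dy": -1, "dz": 0, "rx": 0, "ry": 0, "rz": 0, "gripper": 1},
  {"dx": -2, "dy": -1, "dz": 0, "rx": 0, "ry": 0, "rz": 0, "gripper": 1},
  {"dx": -2, "dy": -1, "dz": 0, "rx": 0, "ry": 0, "rz": 0, "gripper": 1},
  {"dx": -2, "dy": -1, "dz": 0, "rx": 0, "ry": 0, "rz": 0, "gripper": 1},
  {"dx": -2, "dy": -1, "dz": 0, "rx": 0, "ry": 0, "rz": 0, "gripper": 1},
], force=30)

```text
t: 2.97
eef_pos: [0.5737, -0.1641, 0.2581]
ee_rot: [-3.142, -0.0, -1.695]
force: [1.0, -0.6, 0.4]
width: 0.0399
gripper_force: 0.0
```

>>> jog_arm([
  {"dx": 0, "dy": 0, "dz": 0, "rx": 0, "ry": 0, "rz": 0, "gripper": 1},
  {"dx": 0, "dy": 0, "dz": 0, "rx": 0, "ry": 0, "rz": 0, "gripper": 1},
  {"dx": 0, "dy": 0, "dz": 0, "rx": 0, "ry": 0, "rz": 0, "gripper": 1},
  {"dx": 0, "dy": 0, "dz": 0, "rx": 0, "ry": 0, "rz": 0, "gripper": 1},
  {"dx": 0, "dy": 0, "dz": 0, "rx": 0, "ry": 0, "rz": 0, "gripper": 1},
  {"dx": 0, "dy": 0, "dz": 0, "rx": 0, "ry": 0, "rz": 0, "gripper": 1},
  {"dx": 0, "dy": 0, "dz": -3, "rx": 0, "ry": 0, "rz": 0, "gripper": 1},
  {"dx": 0, "dy": 0, "dz": -8, "rx": 0, "ry": 0, "rz": 0, "gripper": 1},
])

```text
t: 3.63
eef_pos: [0.5734, -0.164, 0.2658]
ee_rot: [3.141, -0.0, -1.695]
force: [-0.1, -0.0, -0.0]
width: 0.0002
gripper_force: 0.0
```

Run:
```python
from h import *
f=grab('wrist','w2.png');g=grab('side')['frame'][180:320,280:460]
cv2.imwrite('pics/m2.png',np.hstack([cv2.resize(f['frame'],(400,480))[...,::-1],cv2.resize(g,(400,480))[...,::-1]]))
tgt([.5725,-.164,.257],-1.693)
```

```text
d [-0.   1.7 10.3] r [-0.002 -0.    -0.002] | pos [ 0.5742 -0.1642  0.2673] rot [-3.14  -0.    -1.695] F [-0.19  0.78 -0.81] t 3.73
```

View pics/m2.png

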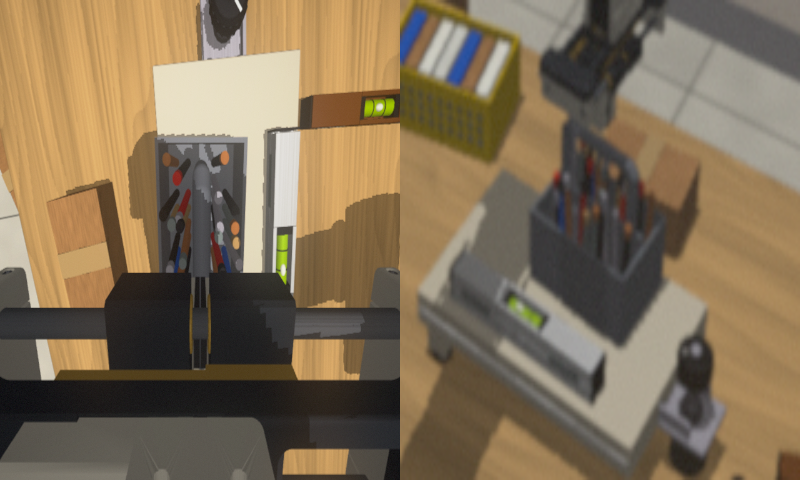

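Run:
```python
from h import *
print(arm.tcp_to_tips)
f=grab('side'); W=cloud(f)
p=arm.get_state()['eef_pos']
for q in (p,p-[0,0,.022],[.5725,-.164,.252],[.579,-.107,.252],[.566,-.222,.252]):
    print(np.round(q,3),np.round(proj(f,q),1))
for u in range(346,362,2):
  for v in range(216,236,2):
    pass
c=f['frame'][180:260,330:410]
cv2.imwrite('pics/s2.png',cv2.resize(c,(640,640),interpolation=cv2.INTER_NEAREST)[:600,:,::-1])
# column scan at gripper bottom
for u in (350,355,360,365,370): print(u,[tuple(W[v,u].round(3)) for v in range(200,232,4)])
w=grab('wrist'); V=cloud(w);print('tip in wrist',proj(w,p-[0,0,.022]))
z=V[...,2];m=(V[...,0]>.5)&(V[...,0]<.65)&(V[...,1]>-.26)&(V[...,1]<-.05)&(z>.2)&(z<.275)
for a in np.arange(-.25,-.1,.015):
    k=m&(V[...,1]>a)&(V[...,1]<a+.015)
    if k.sum()>5: q=V[k]; print(round(a,3),k.sum(),q[q[:,2]>np.percentile(q[:,2],70)].mean(0).round(4),q[:,2].max().round(4))
```

```text
0.022
[ 0.574 -0.164  0.267] [370.5 217.5]
[ 0.574 -0.164  0.245] [370.2 223.1]
[ 0.572 -0.164  0.252] [370.1 221.5]
[ 0.579 -0.107  0.252] [354.8 214.6]
[ 0.566 -0.222  0.252] [386.1 228.8]
350 [(np.float64(0.482), np.float64(-0.142), np.float64(0.385)), (np.float64(0.474), np.float64(-0.147), np.float64(0.378)), (np.float64(0.485), np.float64(-0.141), np.float64(0.354)), (np.float64(0.86), np.float64(0.063), np.float64(0.005)), (np.float64(0.849), np.float64(0.057), np.float64(-0.005)), (np.float64(0.818), np.float64(0.039), np.float64(0.005)), (np.float64(0.811), np.float64(0.035), np.float64(-0.008)), (np.float64(0.775), np.float64(0.015), np.float64(0.006))]
355 [(np.float64(0.488), np.float64(-0.154), np.float64(0.385)), (np.float64(0.478), np.float64(-0.16), np.float64(0.381)), (np.float64(0.48), np.float64(-0.159), np.float64(0.364)), (np.float64(0.484), np.float64(-0.158), np.float64(0.347)), (np.float64(0.563), np.float64(-0.116), np.float64(0.261)), (np.float64(0.577), np.float64(-0.109), np.float64(0.232)), (np.float64(0.572), np.float64(-0.112), np.float64(0.221)), (np.f
[... 1305 characters left out ...]
oat64(0.293)), (np.float64(0.568), np.float64(-0.166), np.float64(0.262)), (np.float64(0.561), np.float64(-0.17), np.float64(0.253)), (np.float64(0.74), np.float64(-0.083), np.float64(0.073))]
tip in wrist (np.float64(320.74467652581893), np.float64(271.47373433684436))
-0.25 8 [ 0.6019 -0.2352  0.2032] 0.2035
-0.235 719 [ 0.566  -0.2223  0.25  ] 0.2544
-0.22 999 [ 0.5671 -0.2097  0.2592] 0.261
-0.205 1391 [ 0.5686 -0.1975  0.2595] 0.2622
-0.19 1580 [ 0.5703 -0.1826  0.2593] 0.2616
-0.175 716 [ 0.572  -0.17    0.2596] 0.2748
-0.16 520 [ 0.5612 -0.1534  0.2263] 0.2609
-0.145 8 [ 0.5299 -0.1447  0.2022] 0.2027
-0.13 39 [ 0.5798 -0.1232  0.2601] 0.2607
-0.115 17 [ 0.5809 -0.1143  0.2596] 0.2599
```

View pics/s2.png

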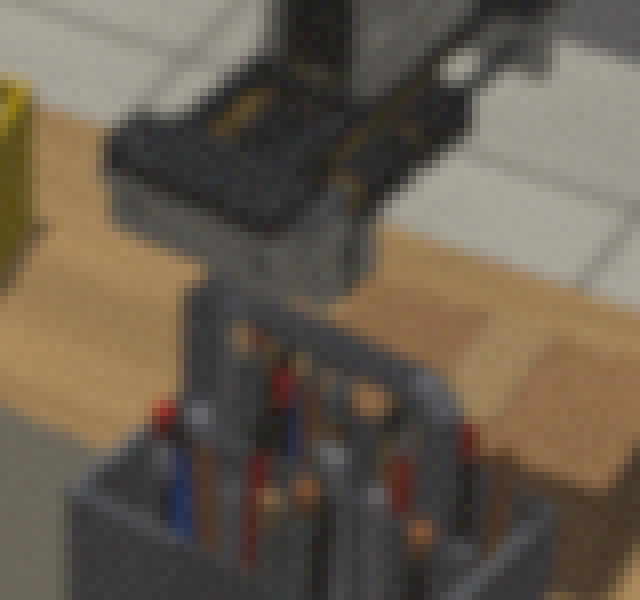

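Run:
```python
from h import *
w=grab('wrist'); V=cloud(w); print(np.linalg.inv(w['view'])[:3,3])
for u in (200,250,300,308,316,320,330,345,400):
    print(u,[(v,)+tuple(V[v,u].round(3).tolist()) for v in range(262,300,6)])
print(arm.get_state())
```

```text
[ 0.5652995  -0.23428871  0.43329649]
200 [(262, 0.742, -0.109, 0.008), (268, 0.741, -0.103, 0.014), (274, 0.602, -0.206, 0.347), (280, 0.6, -0.206, 0.352), (286, 0.599, -0.205, 0.356), (292, 0.598, -0.205, 0.358), (298, 0.597, -0.205, 0.362)]
250 [(262, 0.678, -0.099, 0.001), (268, 0.68, -0.09, -0.0), (274, 0.588, -0.204, 0.348), (280, 0.587, -0.204, 0.352), (286, 0.587, -0.203, 0.355), (292, 0.586, -0.204, 0.36), (298, 0.585, -0.204, 0.363)]
300 [(262, 0.596, -0.138, 0.145), (268, 0.595, -0.137, 0.158), (274, 0.575, -0.202, 0.348), (280, 0.575, -0.202, 0.352), (286, 0.574, -0.202, 0.356), (292, 0.574, -0.202, 0.358), (298, 0.574, -0.202, 0.363)]
308 [(262, 0.593, -0.119, 0.091), (268, 0.594, -0.113, 0.092), (274, 0.595, -0.106, 0.091), (280, 0.579, -0.175, 0.283), (286, 0.578, -0.175, 0.29), (292, 0.578, -0.174, 0.294), (298, 0.574, -0.196, 0.348)]
316 [(262, 0.575, -0.175, 0.258), (268, 0.575, -0.172, 0.26), (274, 0.576, -0.168, 0.259), (280, 0.575, -0.173, 0.28), (286, 0.575, -0.173, 0.287), (292, 0.575, -0.173, 0.294), (298, 0.575, -0.173, 0.299)]
320 [(262, 0.573, -0.175, 0.259
[... 782 characters left out ...]
, 0.362)]
{'t': 3.8833, 'q': array([ 4.87064108e-02,  2.02991221e-01, -9.16246929e-02, -7.21166054e-05,
       -1.27588954e+00, -1.72678816e-01]), 'qd': array([-1.48696692e-03,  3.52448739e-03, -5.25515428e-03, -2.00551851e-03,
       -7.00804809e-04, -5.06778622e-05]), 'joint_efforts': array([ 1.19907643e-03, -4.67096901e+01,  3.00667799e+01,  7.17718095e+00,
        1.83218939e-02,  2.73146716e-04]), 'eef_pos': array([ 0.57368324, -0.16403681,  0.26617707]), 'ee_rot': array([-3.14131796e+00,  1.17961336e-04, -1.69478967e+00]), 'force': array([-0.37864818, -0.60291864, -0.74286878]), 'moment': array([0.06693971, 0.05696658, 0.01748908]), 'gripper_force': 0.0, 'width': 0.0002766227177634273}
```

Run:
```python
from h import *
f=dict(np.load('w1.npz')); V=cloud(f)
for u in (180,200,212,222,430,440,450,470): print(u,[(v,)+tuple(V[v,u].round(3).tolist()) for v in (270,278,286,300,320,340,360)])
```

```text
180 [(270, 0.777, -0.115, 0.07), (278, 0.78, -0.103, 0.07), (286, 0.783, -0.09, 0.07), (300, 0.619, -0.205, 0.404), (320, 0.593, -0.221, 0.457), (340, 0.609, -0.201, 0.43), (360, 0.61, -0.195, 0.432)]
200 [(270, 0.747, -0.112, 0.072), (278, 0.619, -0.205, 0.379), (286, 0.615, -0.205, 0.39), (300, 0.61, -0.204, 0.405), (320, 0.588, -0.221, 0.458), (340, 0.607, -0.194, 0.42), (360, 0.609, -0.186, 0.42)]
212 [(270, 0.742, -0.1, 0.042), (278, 0.613, -0.204, 0.379), (286, 0.61, -0.204, 0.39), (300, 0.607, -0.202, 0.402), (320, 0.585, -0.22, 0.457), (340, 0.607, -0.188, 0.41), (360, 0.796, 0.084, -0.001)]
222 [(270, 0.741, -0.084, 0.001), (278, 0.74, -0.074, 0.012), (286, 0.607, -0.202, 0.387), (300, 0.606, -0.198, 0.393), (320, 0.583, -0.22, 0.457), (340, 0.769, 0.046, -0.001), (360, 0.777, 0.085, 0.002)]
430 [(270, 0.397, -0.038, 0.0), (278, 0.509, -0.191, 0.38), (286, 0.512, -0.191, 0.39), (300, 0.516, -0.19, 0.401), (320, 0.532, -0.214, 0.458), (340, 0.52, -0.179, 0.413), (360, 0.521, -0.171, 0.415)]
440 [(270, 0.38, -0.036, 0.0), (278, 0.504, -0.19, 0.38), (286, 0.507, -0.19, 0.39), (300, 0.512, -0.191, 0.404), (320, 0.53, -0.213, 0.457), (340, 0.518, -0.183, 0.42), (360, 0.518, -0.174, 0.42)]
450 [(270, 0.363, -0.033, -0.001), (278, 0.363, -0.018, -0.001), (286, 0.503, -0.189, 0.389), (300, 0.508, -0.19, 0.404), (320, 0.527, -0.213, 0.457), (340, 0.515, -0.184, 0.423), (360, 0.516, -0.177, 0.425)]
470 [(270, 0.33, -0.029, -0.0), (278, 0.33, -0.014, -0.001), (286, 0.331, 0.0, 0.0), (300, 0.331, 0.027, -0.001), (320, 0.522, -0.212, 0.457), (340, 0.514, -0.193, 0.437), (360, 0.515, -0.187, 0.439)]
```

The fingers closed above the bar. Wrist and side depth agree that the real tips are about 33 mm higher than the reported TCP implies, so I'm reopening and descending with that offset while watching the force.

>>> jog_arm([
  {"dx": 0, "dy": 0, "dz": 0, "rx": 0, "ry": 0, "rz": 0, "gripper": 0},
  {"dx": 0, "dy": 0, "dz": 0, "rx": 0, "ry": 0, "rz": 0, "gripper": 0},
  {"dx": 0, "dy": 0, "dz": 0, "rx": 0, "ry": 0, "rz": 0, "gripper": 0},
  {"dx": 0, "dy": 0, "dz": 0, "rx": 0, "ry": 0, "rz": 0, "gripper": 0},
  {"dx": 0, "dy": 0, "dz": 0, "rx": 0, "ry": 0, "rz": 0, "gripper": 0},
  {"dx": 0, "dy": 0, "dz": 0, "rx": 0, "ry": 0, "rz": 0, "gripper": 0},
  {"dx": 0, "dy": 0, "dz": 0, "rx": 0, "ry": 0, "rz": 0, "gripper": 0},
  {"dx": 0, "dy": 0, "dz": 0, "rx": 0, "ry": 0, "rz": 0, "gripper": 0},
])

```text
t: 4.55
eef_pos: [0.5736, -0.164, 0.266]
ee_rot: [3.142, 0.0, -1.695]
force: [-0.5, -0.3, -0.3]
width: 0.0483
gripper_force: 0.0
```

>>> jog_arm([
  {"dx": 0, "dy": 0, "dz": 0, "rx": 0, "ry": 0, "rz": 0, "gripper": 0},
  {"dx": 0, "dy": 1, "dz": 7, "rx": 0, "ry": 0, "rz": 0, "gripper": 0},
  {"dx": 0, "dy": 1, "dz": 14, "rx": 0, "ry": 0, "rz": 0, "gripper": 0},
  {"dx": 0, "dy": 1, "dz": 21, "rx": 0, "ry": 0, "rz": 0, "gripper": 0},
  {"dx": 0, "dy": 1, "dz": 28, "rx": 0, "ry": 0, "rz": 0, "gripper": 0},
  {"dx": 0, "dy": 1, "dz": 34, "rx": 0, "ry": 0, "rz": 0, "gripper": 0},
  {"dx": 0, "dy": 1, "dz": 39, "rx": 0, "ry": 0, "rz": 0, "gripper": 0.4},
  {"dx": 0, "dy": 1, "dz": 41, "rx": 0, "ry": 0, "rz": 0, "gripper": 0.5},
])

```text
t: 5.22
eef_pos: [0.5722, -0.1639, 0.2238]
ee_rot: [3.14, -0.0, -1.695]
force: [-1.3, -0.3, -0.3]
width: 0.079
gripper_force: 0.0
```

>>> jog_arm([
  {"dx": 0, "dy": 0, "dz": 0, "rx": 0, "ry": 0, "rz": 0, "gripper": 1},
  {"dx": 0, "dy": 0, "dz": 0, "rx": 0, "ry": 0, "rz": 0, "gripper": 1},
  {"dx": 0, "dy": 0, "dz": 0, "rx": 0, "ry": 0, "rz": 0, "gripper": 1},
  {"dx": 0, "dy": 0, "dz": 0, "rx": 0, "ry": 0, "rz": 0, "gripper": 1},
  {"dx": 0, "dy": 0, "dz": 0, "rx": 0, "ry": 0, "rz": 0, "gripper": 1},
  {"dx": 0, "dy": 0, "dz": 0, "rx": 0, "ry": 0, "rz": 0, "gripper": 1},
  {"dx": 0, "dy": 0, "dz": 0, "rx": 0, "ry": 0, "rz": 0, "gripper": 1},
  {"dx": 0, "dy": 0, "dz": 0, "rx": 0, "ry": 0, "rz": 0, "gripper": 1},
], force=30)

```text
t: 5.88
eef_pos: [0.5727, -0.164, 0.2252]
ee_rot: [-3.141, 0.0, -1.695]
force: [-0.0, 0.5, 0.4]
width: 0.0267
gripper_force: 0.0
```

>>> jog_arm([
  {"dx": 0, "dy": 0, "dz": 0, "rx": 0, "ry": 0, "rz": 0, "gripper": 1},
  {"dx": 0, "dy": 0, "dz": 0, "rx": 0, "ry": 0, "rz": 0, "gripper": 1},
  {"dx": 0, "dy": 0, "dz": 0, "rx": 0, "ry": 0, "rz": 0, "gripper": 1},
  {"dx": 0, "dy": 0, "dz": 0, "rx": 0, "ry": 0, "rz": 0, "gripper": 1},
  {"dx": 0, "dy": 0, "dz": 0, "rx": 0, "ry": 0, "rz": 0, "gripper": 1},
  {"dx": 0, "dy": 0, "dz": 0, "rx": 0, "ry": 0, "rz": 0, "gripper": 1},
  {"dx": 0, "dy": 0, "dz": 0, "rx": 0, "ry": 0, "rz": 0, "gripper": 1},
  {"dx": 0, "dy": 0, "dz": 0, "rx": 0, "ry": 0, "rz": 0, "gripper": 1},
])

```text
t: 6.55
eef_pos: [0.5725, -0.164, 0.2251]
ee_rot: [3.141, -0.0, -1.695]
force: [-2.0, 0.1, 0.9]
width: 0.0152
gripper_force: 30.0
```

Run:
```python
from h import *
w=grab('wrist'); V=cloud(w); print(np.linalg.inv(w['view'])[:3,3], arm.get_state()['width'])
for u in (306,312,316,320,330): print(u,[(v,)+tuple(V[v,u].round(3).tolist()) for v in range(256,300,6)])
tgt([.5725,-.164,.225],-1.693)
```

```text
[ 0.56417212 -0.23417645  0.39195153] 0.01527951486501516
306 [(256, 0.575, -0.192, 0.258), (262, 0.576, -0.189, 0.258), (268, 0.576, -0.186, 0.257), (274, 0.576, -0.184, 0.258), (280, 0.577, -0.181, 0.258), (286, 0.577, -0.179, 0.258), (292, 0.578, -0.176, 0.257), (298, 0.578, -0.173, 0.258)]
312 [(256, 0.573, -0.192, 0.259), (262, 0.573, -0.189, 0.259), (268, 0.573, -0.187, 0.26), (274, 0.574, -0.184, 0.259), (280, 0.574, -0.181, 0.259), (286, 0.575, -0.179, 0.259), (292, 0.575, -0.176, 0.26), (298, 0.575, -0.173, 0.259)]
316 [(256, 0.571, -0.192, 0.26), (262, 0.571, -0.19, 0.26), (268, 0.572, -0.186, 0.259), (274, 0.572, -0.184, 0.259), (280, 0.572, -0.182, 0.26), (286, 0.573, -0.178, 0.259), (292, 0.573, -0.176, 0.26), (298, 0.573, -0.174, 0.26)]
320 [(256, 0.569, -0.192, 0.259), (262, 0.57, -0.189, 0.259), (268, 0.57, -0.187, 0.26), (274, 0.57, -0.184, 0.26), (280, 0.571, -0.181, 0.259), (286, 0.571, -0.179, 0.26), (292, 0.571, -0.176, 0.26), (298, 0.572, -0.173, 0.259)]
330 [(256, 0.565, -0.191, 0.26), (262, 0.566, -0.188, 0.258), (268, 0.566, -0.186, 0.259), (274, 0.566, -0.183, 0.259), (280, 0.567, -0.18, 0.258), (286, 0.567, -0.178, 0.259), (292, 0.567, -0.175, 0.259), (298, 0.568, -0.172, 0.259)]
d [0.  0.1 0.1] r [ 0.    -0.    -0.002] | pos [ 0.5726 -0.164   0.2251] rot [ 3.141 -0.    -1.695] F [-2.73  0.09  1.1 ] t 6.6
```

Gripped: opening 15.2 mm, grip 30 N. Lifting now.

>>> jog_arm([
  {"dx": 0, "dy": 0, "dz": 0, "rx": 0, "ry": 0, "rz": 0, "gripper": 1},
  {"dx": 0, "dy": 0, "dz": -5, "rx": 0, "ry": 0, "rz": 0, "gripper": 1},
  {"dx": 0, "dy": 0, "dz": -15, "rx": 0, "ry": 0, "rz": 0, "gripper": 1},
  {"dx": 0, "dy": 0, "dz": -30, "rx": 0, "ry": 0, "rz": 0, "gripper": 1},
  {"dx": 0, "dy": 0, "dz": -45, "rx": 0, "ry": 0, "rz": 0, "gripper": 1},
  {"dx": 0, "dy": 0, "dz": -58, "rx": 0, "ry": 0, "rz": 0, "gripper": 1},
  {"dx": 0, "dy": 0, "dz": -66, "rx": 0, "ry": 0, "rz": 0, "gripper": 1},
  {"dx": 0, "dy": 0, "dz": -70, "rx": 0, "ry": 0, "rz": 0, "gripper": 1},
], force=40)

```text
t: 7.27
eef_pos: [0.5732, -0.1639, 0.2965]
ee_rot: [-3.14, 0.0, -1.695]
force: [0.7, -0.2, -5.1]
width: 0.0151
gripper_force: 40.0
```

Run:
```python
from h import *
f=dict(np.load('top0.npz')); W=cloud(f)
for n,u,v,h in (('bask BL',194,175,.0),('bask BR',268,164,.0),('shelf UL',292,189,.088),('shelf LL',290,270,.088),('shelf UR',426,193,.087),('shelf LR',424,273,.087),('knob',440,231,.136),('glue',475,267,.1),('disp',128,250,.05)): print(n,ray(f,u,v,h).round(3),W[v,u].round(3))
s=grab('side'); V=cloud(s); 
tgt([.53,.18,.295],-1.693); print(arm.get_state()['width'])
```

```text
bask BL [0.713 0.329 0.   ] [0.713 0.329 0.003]
bask BR [0.74  0.113 0.   ] [0.739 0.113 0.001]
shelf UL [0.645 0.04  0.088] [0.646 0.041 0.083]
shelf LL [0.425 0.05  0.088] [0.43  0.055 0.   ]
shelf UR [ 0.624 -0.322  0.087] [ 0.641 -0.339  0.003]
shelf LR [ 0.409 -0.306  0.087] [ 0.413 -0.323 -0.   ]
knob [ 0.514 -0.343  0.136] [ 0.514 -0.342  0.137]
glue [ 0.421 -0.437  0.1  ] [ 0.422 -0.442  0.085]
disp [0.494 0.5   0.05 ] [ 0.499  0.519 -0.   ]
d [-336.    85.4    1.4] r [-0.002  0.    -0.002] | pos [ 0.5732 -0.164   0.2965] rot [-3.14   0.    -1.695] F [ 0.22 -0.23 -4.99] t 7.32
0.014820629105742951
```

>>> jog_arm([
  {"dx": -8, "dy": 1, "dz": 0, "rx": 0, "ry": 0, "rz": 0, "gripper": 1},
  {"dx": -24, "dy": 4, "dz": 0, "rx": 0, "ry": 0, "rz": 0, "gripper": 1},
  {"dx": -46, "dy": 10, "dz": 0, "rx": 0, "ry": 0, "rz": 0, "gripper": 1},
  {"dx": -72, "dy": 16, "dz": 0, "rx": 0, "ry": 0, "rz": 0, "gripper": 1},
  {"dx": -98, "dy": 23, "dz": 0, "rx": 0, "ry": 0, "rz": 0, "gripper": 1},
  {"dx": -124, "dy": 30, "dz": 0, "rx": 0, "ry": 0, "rz": 0, "gripper": 1},
  {"dx": -150, "dy": 37, "dz": 0, "rx": 0, "ry": 0, "rz": 0, "gripper": 1},
  {"dx": -176, "dy": 44, "dz": 0, "rx": 0, "ry": 0, "rz": 0, "gripper": 1},
])

```text
t: 7.98
eef_pos: [0.5497, 0.0177, 0.2939]
ee_rot: [3.14, -0.0, -1.695]
force: [0.6, -0.2, -5.4]
width: 0.0148
gripper_force: 40.0
```

>>> jog_arm([
  {"dx": -26, "dy": 7, "dz": 0, "rx": 0, "ry": 0, "rz": 0, "gripper": 1},
  {"dx": -52, "dy": 14, "dz": 0, "rx": 0, "ry": 0, "rz": 0, "gripper": 1},
  {"dx": -78, "dy": 21, "dz": 0, "rx": 0, "ry": 0, "rz": 0, "gripper": 1},
  {"dx": -104, "dy": 28, "dz": 0, "rx": 0, "ry": 0, "rz": 0, "gripper": 1},
  {"dx": -130, "dy": 35, "dz": 0, "rx": 0, "ry": 0, "rz": 0, "gripper": 1},
  {"dx": -152, "dy": 40, "dz": 0, "rx": 0, "ry": 0, "rz": 0, "gripper": 1},
  {"dx": -166, "dy": 42, "dz": 0, "rx": 0, "ry": 0, "rz": 0, "gripper": 1},
  {"dx": -172, "dy": 42, "dz": 0, "rx": 0, "ry": 0, "rz": 0, "gripper": 1},
])

```text
t: 8.65
eef_pos: [0.5296, 0.1942, 0.294]
ee_rot: [3.14, -0.0, -1.693]
force: [0.6, -0.3, -4.5]
width: 0.0151
gripper_force: 40.0
```

>>> jog_arm([
  {"dx": 0, "dy": 0, "dz": 8, "rx": 0, "ry": 0, "rz": 0, "gripper": 1},
  {"dx": 0, "dy": 0, "dz": 24, "rx": 0, "ry": 0, "rz": 0, "gripper": 1},
  {"dx": 0, "dy": 0, "dz": 44, "rx": 0, "ry": 0, "rz": 0, "gripper": 1},
  {"dx": 0, "dy": 0, "dz": 66, "rx": 0, "ry": 0, "rz": 0, "gripper": 1},
  {"dx": 0, "dy": 0, "dz": 88, "rx": 0, "ry": 0, "rz": 0, "gripper": 1},
  {"dx": 0, "dy": 0, "dz": 108, "rx": 0, "ry": 0, "rz": 0, "gripper": 1},
  {"dx": 0, "dy": 0, "dz": 122, "rx": 0, "ry": 0, "rz": 0, "gripper": 1},
  {"dx": 0, "dy": 0, "dz": 130, "rx": 0, "ry": 0, "rz": 0, "gripper": 1},
])

```text
t: 9.32
eef_pos: [0.5291, 0.19, 0.1622]
ee_rot: [3.138, -0.003, -1.696]
force: [-0.2, 0.4, -5.6]
width: 0.015
gripper_force: 40.0
```

Run:
```python
from h import *
s=grab('side','s3.png'); tgt([.53,.18,.139],-1.693)
t=grab('top')['frame']; cv2.imwrite('pics/m3.png',np.hstack([cv2.resize(s['frame'][120:360,200:520],(400,300)),cv2.resize(t[120:360,150:470],(400,300))])[...,::-1])
```

```text
d [ 9.8 -2.4 22.6] r [ 0.004 -0.003 -0.003] | pos [0.5289 0.1901 0.1616] rot [ 3.138e+00 -3.000e-03 -1.696e+00] F [-1.14 -0.69 -7.43] t 9.37
```

View pics/m3.png

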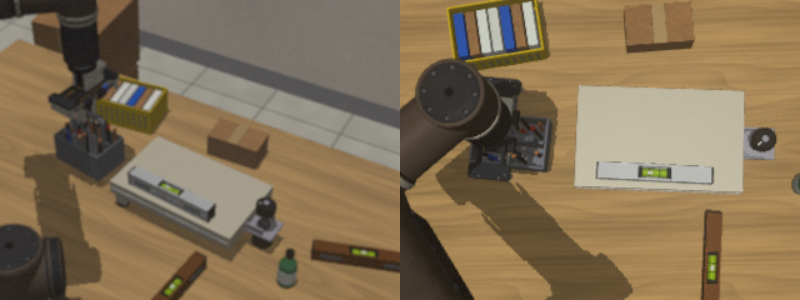

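The caddy hangs upright over the counter left of the shelf, about 20 mm up, clear of the basket. Lowering slowly.

>>> jog_arm([
  {"dx": 0, "dy": 0, "dz": 4, "rx": 0, "ry": 0, "rz": 0, "gripper": 1},
  {"dx": 0, "dy": 0, "dz": 8, "rx": 0, "ry": 0, "rz": 0, "gripper": 1},
  {"dx": 0, "dy": 0, "dz": 12, "rx": 0, "ry": 0, "rz": 0, "gripper": 1},
  {"dx": 0, "dy": 0, "dz": 15, "rx": 0, "ry": 0, "rz": 0, "gripper": 1},
  {"dx": 0, "dy": 0, "dz": 18, "rx": 0, "ry": 0, "rz": 0, "gripper": 1},
  {"dx": 0, "dy": 0, "dz": 20, "rx": 0, "ry": 0, "rz": 0, "gripper": 1},
  {"dx": 0, "dy": 0, "dz": 21, "rx": 0, "ry": 0, "rz": 0, "gripper": 1},
  {"dx": 0, "dy": 0, "dz": 22, "rx": 0, "ry": 0, "rz": 0, "gripper": 1},
])

```text
t: 10.08
eef_pos: [0.5304, 0.1921, 0.143]
ee_rot: [-3.142, -0.0, -1.695]
force: [-0.0, -1.5, -5.3]
width: 0.015
gripper_force: 40.0
```

>>> jog_arm([
  {"dx": 0, "dy": 0, "dz": 1, "rx": 0, "ry": 0, "rz": 0, "gripper": 1},
  {"dx": 0, "dy": 0, "dz": 2, "rx": 0, "ry": 0, "rz": 0, "gripper": 1},
  {"dx": 0, "dy": 0, "dz": 3, "rx": 0, "ry": 0, "rz": 0, "gripper": 1},
  {"dx": 0, "dy": 0, "dz": 4, "rx": 0, "ry": 0, "rz": 0, "gripper": 1},
  {"dx": 0, "dy": 0, "dz": 4, "rx": 0, "ry": 0, "rz": 0, "gripper": 1},
  {"dx": 0, "dy": 0, "dz": 5, "rx": 0, "ry": 0, "rz": 0, "gripper": 1},
  {"dx": 0, "dy": 0, "dz": 5, "rx": 0, "ry": 0, "rz": 0, "gripper": 1},
  {"dx": 0, "dy": 0, "dz": 5, "rx": 0, "ry": 0, "rz": 0, "gripper": 1},
])

```text
t: 10.75
eef_pos: [0.5304, 0.192, 0.138]
ee_rot: [3.142, -0.0, -1.695]
force: [0.6, 0.1, -6.5]
width: 0.015
gripper_force: 40.0
```

>>> jog_arm([
  {"dx": 0, "dy": 0, "dz": 1, "rx": 0, "ry": 0, "rz": 0, "gripper": 1},
  {"dx": 0, "dy": 0, "dz": 1, "rx": 0, "ry": 0, "rz": 0, "gripper": 1},
  {"dx": 0, "dy": 0, "dz": 2, "rx": 0, "ry": 0, "rz": 0, "gripper": 1},
  {"dx": 0, "dy": 0, "dz": 2, "rx": 0, "ry": 0, "rz": 0, "gripper": 1},
  {"dx": 0, "dy": 0, "dz": 3, "rx": 0, "ry": 0, "rz": 0, "gripper": 1},
  {"dx": 0, "dy": 0, "dz": 3, "rx": 0, "ry": 0, "rz": 0, "gripper": 1},
  {"dx": 0, "dy": 0, "dz": 3, "rx": 0, "ry": 0, "rz": 0, "gripper": 1},
  {"dx": 0, "dy": 0, "dz": 3, "rx": 0, "ry": 0, "rz": 0, "gripper": 1},
])

```text
t: 11.42
eef_pos: [0.5314, 0.1925, 0.1378]
ee_rot: [-3.139, 0.002, -1.694]
force: [-6.7, 0.1, 14.5]
width: 0.0146
gripper_force: 40.0
```

Contact with the counter. I'll relax the push slightly and open.

>>> jog_arm([
  {"dx": 0, "dy": 0, "dz": -2, "rx": 0, "ry": 0, "rz": 0, "gripper": 1},
  {"dx": 0, "dy": 0, "dz": -2, "rx": 0, "ry": 0, "rz": 0, "gripper": 0.7},
  {"dx": 0, "dy": 0, "dz": -2, "rx": 0, "ry": 0, "rz": 0, "gripper": 0.3},
  {"dx": 0, "dy": 0, "dz": -2, "rx": 0, "ry": 0, "rz": 0, "gripper": 0},
  {"dx": 0, "dy": 0, "dz": -2, "rx": 0, "ry": 0, "rz": 0, "gripper": 0},
  {"dx": 0, "dy": 0, "dz": -2, "rx": 0, "ry": 0, "rz": 0, "gripper": 0},
  {"dx": 0, "dy": 0, "dz": -2, "rx": 0, "ry": 0, "rz": 0, "gripper": 0},
  {"dx": 0, "dy": 0, "dz": -2, "rx": 0, "ry": 0, "rz": 0, "gripper": 0},
])

```text
t: 12.08
eef_pos: [0.5304, 0.192, 0.1369]
ee_rot: [3.142, -0.0, -1.695]
force: [0.5, 0.2, 0.1]
width: 0.0561
gripper_force: 0.0
```

>>> jog_arm([
  {"dx": 0, "dy": 0, "dz": -3, "rx": 0, "ry": 0, "rz": 0, "gripper": 0},
  {"dx": 0, "dy": 0, "dz": -10, "rx": 0, "ry": 0, "rz": 0, "gripper": 0},
  {"dx": 0, "dy": 0, "dz": -25, "rx": 0, "ry": 0, "rz": 0, "gripper": 0},
  {"dx": 0, "dy": 0, "dz": -50, "rx": 0, "ry": 0, "rz": 0, "gripper": 0},
  {"dx": 0, "dy": 0, "dz": -75, "rx": 0, "ry": 0, "rz": 0, "gripper": 0},
  {"dx": 0, "dy": 0, "dz": -100, "rx": 0, "ry": 0, "rz": 0, "gripper": 0},
  {"dx": 0, "dy": 0, "dz": -125, "rx": 0, "ry": 0, "rz": 0, "gripper": 0},
  {"dx": 0, "dy": 0, "dz": -130, "rx": 0, "ry": 0, "rz": 0, "gripper": 0},
])

```text
t: 12.75
eef_pos: [0.5322, 0.1927, 0.2726]
ee_rot: [-3.135, 0.004, -1.694]
force: [1.2, 0.4, 0.2]
width: 0.0878
gripper_force: 0.0
```

Run:
```python
from h import *
f=grab('side'); W=cloud(f); 
for n,u,v in():pass
t=grab('top'); V=cloud(t); rgb=t['frame'].astype(int)
z=V[...,2];m=(V[...,0]>.46)&(V[...,0]<.57)&(V[...,1]>-.390)&(V[...,1]<-.30)&(z>.125)&(z<.15)
p=V[m];print('knob top',m.sum(),cv2.minEnclosingCircle((p[:,:2]*1000).astype(np.float32)),p.mean(0),np.median(p[:,2]))
p0,s=None,arm.get_state()
m=(V[...,0]>.4)&(V[...,0]<.66)&(V[...,1]>.09)&(V[...,1]<.3)&(z>.15)&(z<.19); print('caddy',m.sum(),np.nanmax(V[m],0),np.nanmin(V[m],0))
print(s['force'],s['width'],s['q'])
tgt([.513,-.343,.25],-1.693)
```

```text
knob top 279 ((515.884033203125, -346.56317138671875), 25.19969940185547) [ 0.51472963 -0.34528634  0.13555917] 0.13574063826318117
caddy 197 [0.53924659 0.24273362 0.1802264 ] [0.51737495 0.1287778  0.15140464]
[ 0.04249049  0.0240438  -1.46306141] 0.08718557563385801 [ 6.94354318e-01  1.45086345e-01 -1.56197164e-01  3.08648058e-04
 -1.26553998e+00 -8.18339354e-01]
d [533.6 -48.2  18. ] r [-0.003  0.003 -0.002] | pos [0.5311 0.1925 0.2693] rot [-3.139e+00  3.000e-03 -1.695e+00] F [ 0.04  0.02 -1.46] t 12.85
```

>>> jog_arm([
  {"dx": 40, "dy": -4, "dz": 0, "rx": 0, "ry": 0, "rz": -0.08, "gripper": 0},
  {"dx": 80, "dy": -8, "dz": 0, "rx": 0, "ry": 0, "rz": -0.16, "gripper": 0},
  {"dx": 120, "dy": -11, "dz": 0, "rx": 0, "ry": 0, "rz": -0.24, "gripper": 0},
  {"dx": 160, "dy": -15, "dz": 0, "rx": 0, "ry": 0, "rz": -0.32, "gripper": 0},
  {"dx": 200, "dy": -19, "dz": 0, "rx": 0, "ry": 0, "rz": -0.4, "gripper": 0},
  {"dx": 240, "dy": -22, "dz": 0, "rx": 0, "ry": 0, "rz": -0.48, "gripper": 0},
  {"dx": 280, "dy": -26, "dz": 0, "rx": 0, "ry": 0, "rz": -0.56, "gripper": 0},
  {"dx": 300, "dy": -28, "dz": 0, "rx": 0, "ry": 0, "rz": -0.6, "gripper": 0},
])

```text
t: 13.52
eef_pos: [0.5196, -0.1124, 0.266]
ee_rot: [3.14, 0.001, -1.092]
force: [1.1, 0.6, -0.7]
width: 0.0874
gripper_force: 0.0
```

```bash
cat >> h.py <<'E'
def vial(f,save=None):
    """bubble offset along level +x (left), mm; from green vial/bubble/black line segmentation on plane z=.1225"""
    W=cloud(f); hsv=cv2.cvtColor(f['frame'],cv2.COLOR_RGB2HSV).astype(int)
    x,y,z=W[...,0],W[...,1],W[...,2]
    g=(hsv[...,0]>28)&(hsv[...,0]<50)&(hsv[...,1]>110)&(abs(x-.45)<.05)&(abs(y+.125)<.07)&(z>.1)
    if g.sum()<20: return None
    ang=np.deg2rad(83.3); 
    n,lab,st,_=cv2.connectedComponentsWithStats(cv2.dilate(g.astype(np.uint8),np.ones((7,7))))
    hull=np.zeros(g.shape,np.uint8); pts=np.argwhere(g)[:,::-1].astype(np.int32)
    cv2.fillConvexPoly(hull,cv2.convexHull(pts),1)
    vv,uu=np.nonzero(hull); P=np.array([ray(f,u,v,.1225) for u,v in zip(uu,vv)])
    s=(P[:,0]*np.cos(ang)+P[:,1]*np.sin(ang))*1000; c=(-P[:,0]*np.sin(ang)+P[:,1]*np.cos(ang))*1000
    H=hsv[vv,uu]; V=H[:,2]; S=H[:,1]
    b=np.arange(np.floor(s.min()),s.max(),1.); k=np.digitize(s,b); mid=np.abs(c-np.median(c))<4
    prof=[(b[i-1],int(V[mid&(k==i)].mean()),int(S[mid&(k==i)].mean())) for i in range(1,len(b)+1) if (mid&(k==i)).any()]
    print('extent',s.min().round(1),s.max().round(1),P.mean(0).round(4),len(s)); print(prof)
    if save:
        u0,v0,w,h=cv2.boundingRect(pts); cv2.imwrite('pics/'+save,cv2.resize(f['frame'][v0-10:v0+h+10,u0-10:u0+w+10],None,fx=8,fy=8,interpolation=0)[...,::-1][:600,:800])
E
python3 - <<'E'
from h import *
w=grab('wrist'); vial(w,'v1.png'); tgt([.515,-.346,.25],-.6); print(w['fx'])
E
```

```text
extent -89.9 -1.4 [ 0.2806 -0.0864  0.1225] 20044
[(np.float64(-88.0), 37, 43), (np.float64(-87.0), 39, 31), (np.float64(-86.0), 36, 36), (np.float64(-85.0), 34, 42), (np.float64(-84.0), 35, 44), (np.float64(-83.0), 32, 44), (np.float64(-82.0), 32, 48), (np.float64(-81.0), 31, 60), (np.float64(-80.0), 27, 63), (np.float64(-79.0), 28, 72), (np.float64(-78.0), 27, 83), (np.float64(-77.0), 30, 86), (np.float64(-76.0), 31, 85), (np.float64(-75.0), 56, 99), (np.float64(-74.0), 73, 103), (np.float64(-73.0), 77, 120), (np.float64(-72.0), 87, 119), (np.float64(-71.0), 101, 129), (np.float64(-70.0), 109, 146), (np.float64(-69.0), 104, 148), (np.float64(-68.0), 106, 163), (np.float64(-67.0), 102, 174), (np.float64(-66.0), 92, 167), (np.float64(-65.0), 87, 170), (np.float64(-64.0), 77, 169), (np.float64(-63.0), 75, 173), (np.float64(-62.0), 75, 165), (np.float64(-61.0), 71, 168), (np.float64(-60.0), 69, 173), (np.float64(-59.0), 70, 162), (np.float64(-58.0), 69, 171), (np.float64(-57.0), 67, 162), (np.float64(-56.0), 65, 169), (np.float64(-55.0), 66, 175), (np.float64(-54.0), 63, 176), (np.floa
[... 413 characters left out ...]
t64(-39.0), 21, 41), (np.float64(-38.0), 19, 67), (np.float64(-37.0), 23, 47), (np.float64(-36.0), 21, 79), (np.float64(-35.0), 24, 59), (np.float64(-34.0), 20, 42), (np.float64(-33.0), 20, 62), (np.float64(-32.0), 22, 53), (np.float64(-31.0), 22, 51), (np.float64(-30.0), 21, 62), (np.float64(-29.0), 22, 53), (np.float64(-28.0), 21, 69), (np.float64(-27.0), 24, 60), (np.float64(-26.0), 31, 84), (np.float64(-25.0), 36, 94), (np.float64(-24.0), 44, 113), (np.float64(-23.0), 54, 154), (np.float64(-22.0), 56, 157), (np.float64(-21.0), 64, 160)]
d [203.9 111.1  16.1] r [ 0.002  0.001 -0.492] | pos [ 0.5196 -0.1138  0.2659] rot [ 3.139  0.    -1.092] F [ 0.26 -1.83 -0.  ] t 13.57
338.3954351972143
```

>>> jog_arm([
  {"dx": 34, "dy": 18, "dz": 0, "rx": 0, "ry": 0, "rz": -0.08, "gripper": 0},
  {"dx": 68, "dy": 37, "dz": 5, "rx": 0, "ry": 0, "rz": -0.16, "gripper": 0},
  {"dx": 102, "dy": 55, "dz": 15, "rx": 0, "ry": 0, "rz": -0.24, "gripper": 0},
  {"dx": 136, "dy": 74, "dz": 25, "rx": 0, "ry": 0, "rz": -0.32, "gripper": 0},
  {"dx": 170, "dy": 93, "dz": 35, "rx": 0, "ry": 0, "rz": -0.4, "gripper": 0},
  {"dx": 204, "dy": 111, "dz": 45, "rx": 0, "ry": 0, "rz": -0.49, "gripper": 0},
  {"dx": 204, "dy": 111, "dz": 50, "rx": 0, "ry": 0, "rz": -0.49, "gripper": 0},
  {"dx": 204, "dy": 111, "dz": 50, "rx": 0, "ry": 0, "rz": -0.49, "gripper": 0},
])

```text
t: 14.23
eef_pos: [0.5139, -0.3426, 0.2135]
ee_rot: [3.14, 0.006, -0.609]
force: [0.4, 0.1, -0.5]
width: 0.0874
gripper_force: 0.0
```

Run:
```python
from h import *
w=grab('wrist'); t=grab('top'); np.savez('t2.npz',**t); s=grab('side'); np.savez('s2.npz',**s); tgt([.515,-.346,.096],-.6)
V=cloud(w); z=V[...,2];m=(V[...,0]>.46)&(V[...,0]<.57)&(V[...,1]>-.40)&(V[...,1]<-.30)&(z>.128)&(z<.145)
p=V[m];print('knob top',m.sum(),cv2.minEnclosingCircle((p[:,:2]*1000).astype(np.float32)) if len(p) else 0,np.median(p[:,2]))
a=cv2.resize(w['frame'],(400,300))
u,v=map(int,proj(t,[.449,-.122,.1225])); b=cv2.resize(t['frame'][v-15:v+15,u-20:u+20],(400,300),interpolation=0)
u,v=map(int,proj(s,[.449,-.122,.1225])); c=cv2.resize(s['frame'][v-15:v+15,u-20:u+20],(400,300),interpolation=0)
cv2.imwrite('pics/m4.png',np.vstack([np.hstack([a,b]),np.hstack([c,c*0])])[...,::-1])
```

```text
d [  2.5   4.9 120.8] r [ 0.     0.001 -0.005] | pos [ 0.5158 -0.3406  0.2168] rot [ 3.141e+00  1.000e-03 -6.050e-01] F [-0.03  0.01  0.44] t 14.38
knob top 3044 ((514.7399291992188, -344.2900390625), 25.188119888305664) 0.1353301126706298
```

View pics/m4.png

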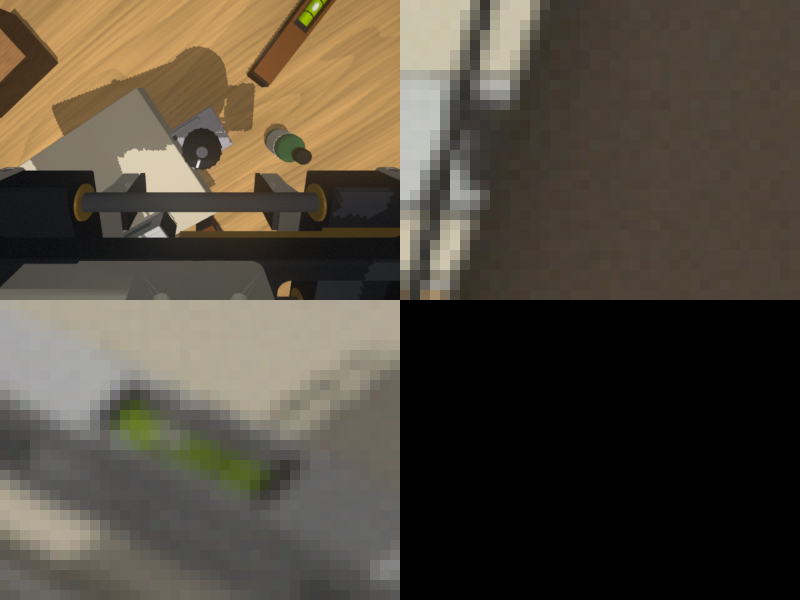

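Run:
```python
from h import *
for fn in('top0.npz','w1.npz','side0.npz'):
    f=dict(np.load(fn)); ang=np.deg2rad(83.3); ax=np.array([np.cos(ang),np.sin(ang),0]); c0=np.array([.4495,-.1225,.1225])
    fr=f['frame'].astype(np.float32); W=cloud(f)
    ss=np.arange(-40,41,2.); pr=[]
    for s in ss:
        best=[]
        for o in (-2,0,2):
            u,v=proj(f,c0+ax*s/1000+np.array([ax[1],-ax[0],0])*o/1000)
            best.append(cv2.getRectSubPix(fr,(1,1),(float(u),float(v)))[0,0])
        pr.append(np.mean(best,0))
    pr=np.array(pr); print(fn); print(' '.join(f'{int(s)}:{int(r)},{int(g)},{int(b)}' for s,(r,g,b) in zip(ss,pr)))
tgt([.515,-.345,.096],-.6)
```

```text
top0.npz
-40:178,179,174 -38:177,179,174 -36:177,178,174 -34:178,179,175 -32:168,169,166 -30:128,128,125 -28:55,53,48 -26:56,53,50 -24:58,58,48 -22:71,78,45 -20:98,116,41 -18:131,160,43 -16:136,167,46 -14:137,168,46 -12:136,168,46 -10:136,167,46 -8:129,156,45 -6:115,138,46 -4:115,137,47 -2:137,168,46 0:138,168,46 2:138,169,45 4:140,169,50 6:144,169,68 8:156,172,107 10:172,181,142 12:181,186,160 14:180,186,160 16:172,179,145 18:155,170,105 20:144,168,69 22:139,170,46 24:140,170,46 26:139,169,46 28:130,159,46 30:106,124,47 32:66,68,47 34:59,56,49 36:63,61,56 38:89,88,84 40:133,133,129
w1.npz
-40:198,195,189 -38:197,194,188 -36:197,194,188 -34:197,193,188 -32:197,193,187 -30:196,192,186 -28:197,193,187 -26:142,138,133 -24:65,61,55 -22:63,60,54 -20:63,60,53 -18:107,123,45 -16:152,184,32 -14:152,184,33 -12:152,184,31 -10:152,184,29 -8:152,184,28 -6:152,185,31 -4:143,173,34 -2:107,125,41 0:148,179,30 2:152,184,28 4:152,184,27 6:151,184,26 8:150,183,25 10:153,183,40 12:178,189,127 14:204,204,178 16:211,210,190 18:210,210,187 20:203,204,175 22:168,172,131 24:96,110,43 26:94,110,30 28:126,153,25 30:148,181,19 32:122,147,26 34:67,74,33 36:44,41,35 38:44,40,35 40:42,41,35
side0.npz
-40:166,166,164 -38:165,165,163 -36:166,166,164 -34:167,167,165 -32:166,167,166 -30:162,163,162 -28:151,151,151 -26:128,128,130 -24:101,103,100 -22:82,87,71 -20:84,94,52 -18:97,115,45 -16:115,138,46 -14:126,152,47 -12:131,157,45 -10:131,159,45 -8:130,157,45 -6:126,152,44 -4:122,146,46 -2:121,144,49 0:123,146,50 2:126,150,50 4:129,154,53 6:134,157,68 8:140,160,88 10:149,164,110 12:158,168,130 14:165,171,144 16:167,171,149 18:163,168,143 20:154,163,128 22:144,158,107 24:136,155,84 26:127,151,60 28:120,144,46 30:111,134,39 32:98,117,35 34:81,95,35 36:69,77,44 38:71,74,62 40:92,92,90
d [  1.9   4.  120.8] r [ 0.     0.001 -0.005] | pos [ 0.5158 -0.3406  0.2168] rot [ 3.141e+00  1.000e-03 -6.050e-01] F [-0.03  0.01  0.44] t 14.38
```

>>> jog_arm([
  {"dx": 2, "dy": 4, "dz": 10, "rx": 0, "ry": 0, "rz": 0, "gripper": 0},
  {"dx": 2, "dy": 4, "dz": 25, "rx": 0, "ry": 0, "rz": 0, "gripper": 0},
  {"dx": 2, "dy": 4, "dz": 45, "rx": 0, "ry": 0, "rz": 0, "gripper": 0},
  {"dx": 2, "dy": 4, "dz": 65, "rx": 0, "ry": 0, "rz": 0, "gripper": 0},
  {"dx": 2, "dy": 4, "dz": 85, "rx": 0, "ry": 0, "rz": 0, "gripper": 0},
  {"dx": 2, "dy": 4, "dz": 102, "rx": 0, "ry": 0, "rz": 0, "gripper": 0},
  {"dx": 2, "dy": 4, "dz": 114, "rx": 0, "ry": 0, "rz": 0, "gripper": 0},
  {"dx": 2, "dy": 4, "dz": 119, "rx": 0, "ry": 0, "rz": 0, "gripper": 0},
])

```text
t: 15.05
eef_pos: [0.5145, -0.3443, 0.0961]
ee_rot: [3.141, 0.002, -0.604]
force: [0.6, 0.6, -0.4]
width: 0.0877
gripper_force: 0.0
```

>>> jog_arm([
  {"dx": 0, "dy": 0, "dz": 0, "rx": 0, "ry": 0, "rz": 0, "gripper": 0.5},
  {"dx": 0, "dy": 0, "dz": 0, "rx": 0, "ry": 0, "rz": 0, "gripper": 1},
  {"dx": 0, "dy": 0, "dz": 0, "rx": 0, "ry": 0, "rz": 0, "gripper": 1},
  {"dx": 0, "dy": 0, "dz": 0, "rx": 0, "ry": 0, "rz": 0, "gripper": 1},
  {"dx": 0, "dy": 0, "dz": 0, "rx": 0, "ry": 0, "rz": 0, "gripper": 1},
  {"dx": 0, "dy": 0, "dz": 0, "rx": 0, "ry": 0, "rz": 0, "gripper": 1},
  {"dx": 0, "dy": 0, "dz": 0, "rx": 0, "ry": 0, "rz": 0, "gripper": 1},
  {"dx": 0, "dy": 0, "dz": 0, "rx": 0, "ry": 0, "rz": 0, "gripper": 1},
], force=20)

```text
t: 15.72
eef_pos: [0.5151, -0.3462, 0.0985]
ee_rot: [3.141, -0.0, -0.605]
force: [-0.7, -2.1, 2.6]
width: 0.0475
gripper_force: 20.0
```

Measured bubble offset is about +8.3 mm, so roughly 2.05 rad clockwise (positive tool rz). Knob gripped at 47.5 mm.

>>> jog_arm([
  {"dx": 0, "dy": 0, "dz": 0, "rx": 0, "ry": 0, "rz": 0.06, "gripper": 1},
  {"dx": 0, "dy": 0, "dz": 0, "rx": 0, "ry": 0, "rz": 0.17, "gripper": 1},
  {"dx": 0, "dy": 0, "dz": 0, "rx": 0, "ry": 0, "rz": 0.29, "gripper": 1},
  {"dx": 0, "dy": 0, "dz": 0, "rx": 0, "ry": 0, "rz": 0.41, "gripper": 1},
  {"dx": 0, "dy": 0, "dz": 0, "rx": 0, "ry": 0, "rz": 0.53, "gripper": 1},
  {"dx": 0, "dy": 0, "dz": 0, "rx": 0, "ry": 0, "rz": 0.65, "gripper": 1},
  {"dx": 0, "dy": 0, "dz": 0, "rx": 0, "ry": 0, "rz": 0.77, "gripper": 1},
  {"dx": 0, "dy": 0, "dz": 0, "rx": 0, "ry": 0, "rz": 0.89, "gripper": 1},
])

```text
t: 16.38
eef_pos: [0.5144, -0.3466, 0.0985]
ee_rot: [3.14, -0.001, -1.501]
force: [-3.3, -3.5, 4.5]
width: 0.0475
gripper_force: 20.0
```

>>> jog_arm([
  {"dx": 0, "dy": 0, "dz": 0, "rx": 0, "ry": 0, "rz": 0.12, "gripper": 1},
  {"dx": 0, "dy": 0, "dz": 0, "rx": 0, "ry": 0, "rz": 0.24, "gripper": 1},
  {"dx": 0, "dy": 0, "dz": 0, "rx": 0, "ry": 0, "rz": 0.36, "gripper": 1},
  {"dx": 0, "dy": 0, "dz": 0, "rx": 0, "ry": 0, "rz": 0.48, "gripper": 1},
  {"dx": 0, "dy": 0, "dz": 0, "rx": 0, "ry": 0, "rz": 0.6, "gripper": 1},
  {"dx": 0, "dy": 0, "dz": 0, "rx": 0, "ry": 0, "rz": 0.72, "gripper": 1},
  {"dx": 0, "dy": 0, "dz": 0, "rx": 0, "ry": 0, "rz": 0.84, "gripper": 1},
  {"dx": 0, "dy": 0, "dz": 0, "rx": 0, "ry": 0, "rz": 0.9, "gripper": 1},
])

```text
t: 17.05
eef_pos: [0.5136, -0.3463, 0.0985]
ee_rot: [3.14, -0.002, -2.402]
force: [-7.2, -0.5, 5.5]
width: 0.0473
gripper_force: 20.0
```

```bash
cat >> h.py <<'E'
def prof(f,c0=(.4495,-.1225,.1225)):
    ang=np.deg2rad(83.3); ax=np.array([np.cos(ang),np.sin(ang),0]); fr=f['frame'].astype(np.float32); out=[]
    for s in np.arange(-40,41,2.):
        b=[]
        for o in (-2,0,2):
            u,v=proj(f,np.array(c0)+ax*s/1000+np.array([ax[1],-ax[0],0])*o/1000)
            b.append(cv2.getRectSubPix(fr,(1,1),(float(u),float(v)))[0,0])
        out.append((s,*np.mean(b,0)))
    print(' '.join(f'{int(s)}:{int(r)},{int(g)},{int(b)}' for s,r,g,b in out))
E
python3 - <<'E'
from h import *
for n in('top','side','wrist'): f=grab(n); np.savez('k1'+n+'.npz',**f); print(n,np.round(proj(f,[.449,-.122,.1225]))); prof(f)
tgt([.515,-.346,.098],-2.62); print(arm.get_state()['q'][5],arm.get_state()['width'])
E
```

```text
top [355. 259.]
-40:69,60,50 -38:71,61,51 -36:70,61,51 -34:71,61,52 -32:70,61,51 -30:70,61,50 -28:70,62,51 -26:72,62,52 -24:72,61,52 -22:71,62,52 -20:71,62,52 -18:69,60,50 -16:70,60,51 -14:71,61,51 -12:71,62,52 -10:70,61,51 -8:71,62,53 -6:71,63,53 -4:71,63,53 -2:72,64,54 0:71,62,52 2:70,62,51 4:70,62,52 6:70,60,51 8:69,59,50 10:68,59,50 12:67,59,49 14:67,59,48 16:65,58,48 18:63,55,46 20:60,53,44 22:58,52,43 24:58,51,45 26:57,50,42 28:54,48,40 30:52,47,39 32:51,49,43 34:56,54,49 36:55,53,49 38:55,52,48 40:64,62,59
side [338. 271.]
-40:98,97,96 -38:97,97,96 -36:98,98,96 -34:98,98,96 -32:97,97,95 -30:95,94,92 -28:88,88,86 -26:77,77,76 -24:65,64,62 -22:55,54,47 -20:53,55,39 -18:58,64,35 -16:68,78,38 -14:77,89,39 -12:80,93,38 -10:80,94,36 -8:80,93,34 -6:78,91,34 -4:75,87,36 -2:75,87,38 0:77,90,42 2:82,94,47 4:89,99,57 6:98,105,70 8:104,109,82 10:106,110,88 12:103,106,86 14:97,101,78 16:89,95,69 18:82,90,59 20:80,89,50 22:79,91,45 24:81,94,43 26:84,97,42 28:87,102,40 30:88,104,38 32:84,100,35 34:75,89,35 36:66,74,41 38:66,69,55 40:81,80,77
wrist [703. 481.]
-40:40,43,47 -38:40,43,47 -36:41,43,47 -34:42,43,47 -32:41,43,46 -30:34,35,38 -28:25,25,28 -26:19,19,21 -24:19,19,20 -22:19,20,19 -20:20,19,20 -18:20,19,20 -16:20,18,20 -14:20,18,20 -12:19,18,20 -10:20,20,21 -8:21,20,21 -6:19,19,20 -4:20,19,20 -2:19,17,17 0:20,15,16 2:20,15,16 4:20,15,16 6:20,15,16 8:20,15,16 10:20,15,16 12:20,15,16 14:20,15,16 16:20,15,16 18:20,15,16 20:20,15,16 22:20,15,16 24:20,15,16 26:20,15,16 28:20,15,16 30:20,15,16 32:20,15,16 34:20,15,16 36:20,15,16 38:20,15,16 40:20,15,16
d [-1.2 -0.8  0.5] r [ 0.001 -0.002  0.224] | pos [ 0.5136 -0.3462  0.0985] rot [ 3.140e+00 -2.000e-03 -2.396e+00] F [-5.61 -1.89  5.93] t 17.2
-0.5479665671849836 0.047441581076853416
```

```bash
cat >> h.py <<'E'
def bub(f,c0=(.4495,-.1225,.1225)):
    ang=np.deg2rad(83.3); ax=np.array([np.cos(ang),np.sin(ang),0]); fr=f['frame'].astype(np.float32); S=np.arange(-22,33,.5); R=[];L=[]
    for s in S:
        b=[]
        for o in (-2,0,2):
            u,v=proj(f,np.array(c0)+ax*s/1000+np.array([ax[1],-ax[0],0])*o/1000)
            b.append(cv2.getRectSubPix(fr,(1,1),(float(u),float(v)))[0,0])
        m=np.mean(b,0); R.append(m[2]/m[1]); L.append(m[1])
    R=np.array(R); m=(S>-16)&(S<30); w=np.clip(R[m]-(R[m].min()+.5*(R[m].max()-R[m].min())),0,None)
    return round(float((w*S[m]).sum()/w.sum()),2)
E
python3 - <<'E'
from h import *
print('side0',bub(dict(np.load('side0.npz'))),'s2',bub(dict(np.load('s2.npz'))),'top0',bub(dict(np.load('top0.npz'))),'k1',bub(dict(np.load('k1side.npz'))))
print([bub(grab('side')) for _ in range(6)], arm.get_state()['ee_rot'])
E
```

```text
side0 16.06 s2 16.6 top0 13.02 k1 11.75
[11.43, 11.33, 11.19, 11.21, 11.42, 11.11] [ 3.14013370e+00 -1.88026484e-03 -2.39529256e+00]
```

>>> jog_arm([
  {"dx": 0, "dy": 0, "dz": 0, "rx": 0, "ry": 0, "rz": 0.1, "gripper": 1},
  {"dx": 0, "dy": 0, "dz": 0, "rx": 0, "ry": 0, "rz": 0.2, "gripper": 1},
  {"dx": 0, "dy": 0, "dz": 0, "rx": 0, "ry": 0, "rz": 0.3, "gripper": 1},
  {"dx": 0, "dy": 0, "dz": 0, "rx": 0, "ry": 0, "rz": 0.4, "gripper": 1},
  {"dx": 0, "dy": 0, "dz": 0, "rx": 0, "ry": 0, "rz": 0.5, "gripper": 1},
  {"dx": 0, "dy": 0, "dz": 0, "rx": 0, "ry": 0, "rz": 0.5, "gripper": 1},
  {"dx": 0, "dy": 0, "dz": 0, "rx": 0, "ry": 0, "rz": 0.5, "gripper": 1},
  {"dx": 0, "dy": 0, "dz": 0, "rx": 0, "ry": 0, "rz": 0.5, "gripper": 1},
])

```text
t: 18.17
eef_pos: [0.5134, -0.3458, 0.0985]
ee_rot: [3.141, -0.003, -2.895]
force: [-6.3, -0.5, 7.3]
width: 0.0478
gripper_force: 20.0
```

Run:
```python
from h import *
print([bub(grab('side')) for _ in range(6)], arm.get_state()['ee_rot']); f=grab('side'); np.savez('k2side.npz',**f)
u,v=map(int,proj(f,[.449,-.122,.1225])); g=np.load('side0.npz')['frame']
cv2.imwrite('pics/m5.png',np.hstack([cv2.resize(q[v-15:v+15,u-20:u+20],(400,300),interpolation=0) for q in(g,f['frame'])])[...,::-1])
tgt([.515,-.346,.098],-2.62)
```

```text
[8.72, 8.48, 8.55, 8.32, 8.48, 8.4] [ 3.14060765e+00 -2.64288591e-03 -2.89524779e+00]
d [-1.5 -0.5  0.5] r [ 0.001 -0.002 -0.275] | pos [ 0.5134 -0.3459  0.0985] rot [ 3.141e+00 -3.000e-03 -2.895e+00] F [-7.52  0.43  7.62] t 18.52
```

View pics/m5.png

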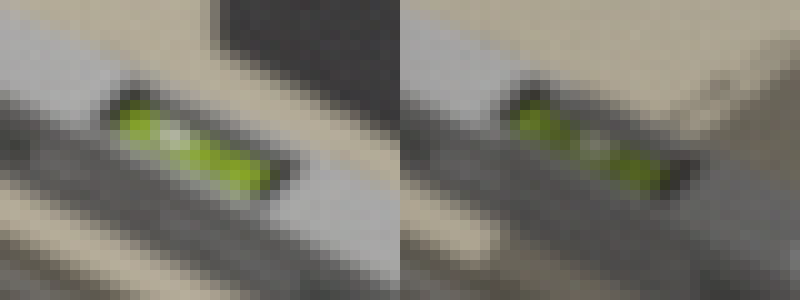

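In the right image the bubble is at about (597, 145), between the two dark lines at about (565, 130) and (625, 160), so close to centred. I'll release and check from above.

>>> jog_arm([
  {"dx": 0, "dy": 0, "dz": 0, "rx": 0, "ry": 0, "rz": 0, "gripper": 0.4},
  {"dx": 0, "dy": 0, "dz": 0, "rx": 0, "ry": 0, "rz": 0, "gripper": 0},
  {"dx": 0, "dy": 0, "dz": 0, "rx": 0, "ry": 0, "rz": 0, "gripper": 0},
  {"dx": 0, "dy": 0, "dz": 0, "rx": 0, "ry": 0, "rz": 0, "gripper": 0},
  {"dx": 0, "dy": 0, "dz": 0, "rx": 0, "ry": 0, "rz": 0, "gripper": 0},
  {"dx": 0, "dy": 0, "dz": 0, "rx": 0, "ry": 0, "rz": 0, "gripper": 0},
  {"dx": 0, "dy": 0, "dz": -10, "rx": 0, "ry": 0, "rz": 0, "gripper": 0},
  {"dx": 0, "dy": 0, "dz": -30, "rx": 0, "ry": 0, "rz": 0, "gripper": 0},
])

```text
t: 19.18
eef_pos: [0.5137, -0.345, 0.1264]
ee_rot: [3.139, -0.004, -2.895]
force: [-0.2, -0.3, -0.7]
width: 0.0869
gripper_force: 0.0
```

Run:
```python
from h import *
print([bub(grab('side')) for _ in range(3)])
tgt([.46,-.12,.27],-2.9); w=grab('wrist'); Ti=np.linalg.inv(w['view']); s=arm.get_state(); R=Ro.from_euler('xyz',s['ee_rot']); print('cam in tool',R.inv().apply(Ti[:3,3]-s['eef_pos']),'axis',R.inv().apply(Ti[:3,2]))
```

```text
[8.39, 8.37, 8.47]
d [  -1.   232.9 -140.1] r [-0.002  0.003  0.006] | pos [ 0.5165 -0.3463  0.1304] rot [-3.139e+00  3.000e-03 -2.894e+00] F [-0.32  0.09  0.63] t 19.33
cam in tool [ 0.07049262  0.00020629 -0.16795088] axis [-0.26708401 -0.00167708  0.96367179]
```

Run:
```python
from h import *
tgt([.459,-.044,.20],-1.687)
```

```text
d [-18.8 306.5 -71. ] r [-2.000e-03  1.000e-03 -1.208e+00] | pos [ 0.5158 -0.3459  0.1292] rot [-3.141e+00  2.000e-03 -2.895e+00] F [ 0.8   0.29 -1.34] t 19.38
```

>>> jog_arm([
  {"dx": 0, "dy": 0, "dz": -30, "rx": 0, "ry": 0, "rz": 0, "gripper": 0},
  {"dx": 0, "dy": 20, "dz": -60, "rx": 0, "ry": 0, "rz": -0.1, "gripper": 0.3},
  {"dx": -2, "dy": 55, "dz": -75, "rx": 0, "ry": 0, "rz": -0.22, "gripper": 0.6},
  {"dx": -5, "dy": 92, "dz": -80, "rx": 0, "ry": 0, "rz": -0.34, "gripper": 1},
  {"dx": -8, "dy": 130, "dz": -80, "rx": 0, "ry": 0, "rz": -0.46, "gripper": 1},
  {"dx": -10, "dy": 168, "dz": -80, "rx": 0, "ry": 0, "rz": -0.58, "gripper": 1},
  {"dx": -12, "dy": 206, "dz": -80, "rx": 0, "ry": 0, "rz": -0.7, "gripper": 1},
  {"dx": -15, "dy": 240, "dz": -80, "rx": 0, "ry": 0, "rz": -0.82, "gripper": 1},
])

```text
t: 20.05
eef_pos: [0.4699, -0.1077, 0.2079]
ee_rot: [3.141, 0.0, -2.069]
force: [1.0, 0.6, -0.0]
width: 0.0468
gripper_force: 0.0
```

Run:
```python
from h import *
tgt([.459,-.044,.20],-1.687)
```

```text
d [-50.7  40.    7.9] r [ 0.     0.    -0.382] | pos [ 0.4699 -0.1077  0.2079] rot [ 3.141  0.    -2.069] F [ 0.99  0.59 -0.03] t 20.05
```

>>> jog_arm([
  {"dx": -15, "dy": 12, "dz": 0, "rx": 0, "ry": 0, "rz": -0.11, "gripper": 1},
  {"dx": -35, "dy": 28, "dz": 0, "rx": 0, "ry": 0, "rz": -0.22, "gripper": 1},
  {"dx": -50, "dy": 40, "dz": 4, "rx": 0, "ry": 0, "rz": -0.33, "gripper": 1},
  {"dx": -51, "dy": 40, "dz": 8, "rx": 0, "ry": 0, "rz": -0.38, "gripper": 1},
  {"dx": -51, "dy": 40, "dz": 8, "rx": 0, "ry": 0, "rz": -0.38, "gripper": 1},
  {"dx": -51, "dy": 40, "dz": 8, "rx": 0, "ry": 0, "rz": -0.38, "gripper": 1},
  {"dx": -51, "dy": 40, "dz": 8, "rx": 0, "ry": 0, "rz": -0.38, "gripper": 1},
  {"dx": -51, "dy": 40, "dz": 8, "rx": 0, "ry": 0, "rz": -0.38, "gripper": 1},
])

```text
t: 20.72
eef_pos: [0.4608, -0.0459, 0.2001]
ee_rot: [3.141, -0.0, -1.697]
force: [-0.2, -0.3, 0.1]
width: 0.0012
gripper_force: 0.0
```

Run:
```python
from h import *
w=grab('wrist'); np.savez('w5.npz',**w); W=cloud(w)
u,v=map(int,proj(w,[.450,-.119,.1225])); print(u,v); prof(w); tgt([.459,-.044,.117],-1.687)
z=W[...,2]; m=(abs(W[...,0]-.45)<.06)&(W[...,1]>-.27)&(W[...,1]<.04)&(z>.122)&(z<.135); p=W[m]; print(cv2.minAreaRect((p[:,:2]*1000).astype(np.float32)),np.median(p[:,2]))
c=w['frame'][max(v-75,0):v+75,u-75:u+75]; cv2.imwrite('pics/m6.png',cv2.resize(c,(600,600),interpolation=cv2.INTER_CUBIC)[...,::-1])
```

```text
322 143
-40:205,202,196 -38:205,201,196 -36:204,201,196 -34:205,202,197 -32:205,202,196 -30:205,201,196 -28:201,198,191 -26:76,74,67 -24:74,72,66 -22:76,73,67 -20:75,72,67 -18:130,153,53 -16:160,191,48 -14:159,191,47 -12:159,191,47 -10:160,192,47 -8:160,192,47 -6:161,193,47 -4:160,192,45 -2:90,99,57 0:160,192,44 2:168,189,91 4:203,206,170 6:215,214,192 8:218,217,197 10:215,215,190 12:203,203,172 14:168,188,91 16:158,191,39 18:87,97,52 20:155,187,39 22:159,191,37 24:158,191,38 26:158,191,38 28:156,190,35 30:107,126,40 32:98,115,39 34:82,92,42 36:55,53,44 38:55,53,44 40:54,52,44
d [-1.7  2.  83.1] r [ 0.   -0.   -0.01] | pos [ 0.4608 -0.0459  0.2001] rot [ 3.141 -0.    -1.697] F [0.3  0.21 0.26] t 20.77
((452.59722900390625, -101.07113647460938), (207.52354431152344, 34.14319610595703), 85.7811508178711) 0.12738375252521053
```

View pics/m6.png

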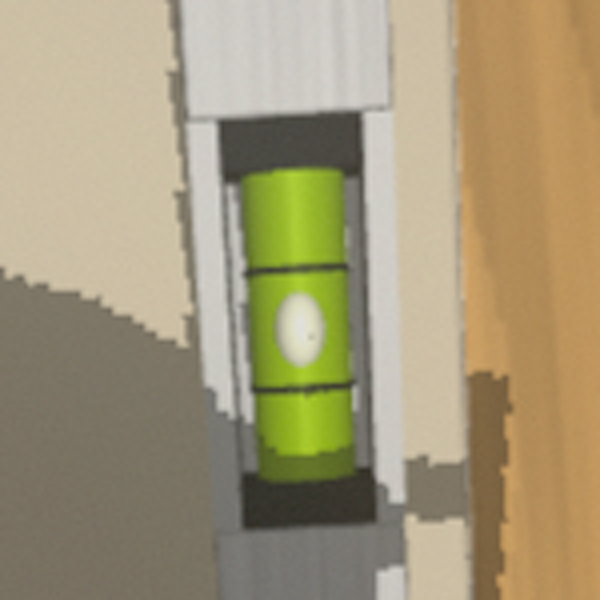

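The bubble is centred: bubble at (300, 330), lines at y = 268 and 388 in the crop, profile mid 8.0 against bubble 8.0. Now pressing.

>>> jog_arm([
  {"dx": 0, "dy": 2, "dz": 15, "rx": 0, "ry": 0, "rz": 0, "gripper": 1},
  {"dx": 0, "dy": 2, "dz": 30, "rx": 0, "ry": 0, "rz": 0, "gripper": 1},
  {"dx": 0, "dy": 2, "dz": 45, "rx": 0, "ry": 0, "rz": 0, "gripper": 1},
  {"dx": 0, "dy": 2, "dz": 56, "rx": 0, "ry": 0, "rz": 0, "gripper": 1},
  {"dx": 0, "dy": 2, "dz": 64, "rx": 0, "ry": 0, "rz": 0, "gripper": 1},
  {"dx": 0, "dy": 2, "dz": 69, "rx": 0, "ry": 0, "rz": 0, "gripper": 1},
  {"dx": 0, "dy": 2, "dz": 72, "rx": 0, "ry": 0, "rz": 0, "gripper": 1},
  {"dx": 0, "dy": 2, "dz": 72, "rx": 0, "ry": 0, "rz": 0, "gripper": 1},
])

```text
t: 21.43
eef_pos: [0.4587, -0.0453, 0.1278]
ee_rot: [3.141, -0.0, -1.695]
force: [-1.1, 0.4, 0.0]
width: 0.0008
gripper_force: 0.0
```

>>> jog_arm([
  {"dx": 0, "dy": 0, "dz": 1, "rx": 0, "ry": 0, "rz": 0, "gripper": 1},
  {"dx": 0, "dy": 0, "dz": 2, "rx": 0, "ry": 0, "rz": 0, "gripper": 1},
  {"dx": 0, "dy": 0, "dz": 3, "rx": 0, "ry": 0, "rz": 0, "gripper": 1},
  {"dx": 0, "dy": 0, "dz": 4, "rx": 0, "ry": 0, "rz": 0, "gripper": 1},
  {"dx": 0, "dy": 0, "dz": 5, "rx": 0, "ry": 0, "rz": 0, "gripper": 1},
  {"dx": 0, "dy": 0, "dz": 6, "rx": 0, "ry": 0, "rz": 0, "gripper": 1},
  {"dx": 0, "dy": 0, "dz": 6, "rx": 0, "ry": 0, "rz": 0, "gripper": 1},
  {"dx": 0, "dy": 0, "dz": 6, "rx": 0, "ry": 0, "rz": 0, "gripper": 1},
])

```text
t: 22.1
eef_pos: [0.4587, -0.0451, 0.122]
ee_rot: [3.142, -0.0, -1.695]
force: [-0.1, 0.3, -0.1]
width: 0.0004
gripper_force: 0.0
```

Run:
```python
from h import *
w=grab('wrist'); W=cloud(w); s=arm.get_state(); print(s['eef_pos'],s['force'])
z=W[...,2]; T=np.linalg.inv(w['view'])
# finger pixels: column 320, where near tool
print([(v,)+tuple(W[v,u].round(3).tolist()) for u in (300,316) for v in range(255,300,5)])
```

```text
[ 0.45874763 -0.04515021  0.12205495] [ 1.17379815 -0.32952173 -0.04375352]
[(255, 0.467, -0.065, 0.127), (260, 0.467, -0.062, 0.127), (265, 0.467, -0.06, 0.127), (270, 0.468, -0.058, 0.128), (275, 0.46, -0.083, 0.203), (280, 0.459, -0.084, 0.208), (285, 0.459, -0.083, 0.211), (290, 0.459, -0.083, 0.213), (295, 0.459, -0.083, 0.216), (255, 0.459, -0.064, 0.128), (260, 0.459, -0.062, 0.127), (265, 0.459, -0.059, 0.127), (270, 0.46, -0.056, 0.127), (275, 0.46, -0.054, 0.128), (280, 0.46, -0.054, 0.135), (285, 0.46, -0.054, 0.142), (290, 0.46, -0.054, 0.147), (295, 0.46, -0.054, 0.152)]
```

>>> jog_arm([
  {"dx": 0, "dy": 0, "dz": 1, "rx": 0, "ry": 0, "rz": 0, "gripper": 1},
  {"dx": 0, "dy": 0, "dz": 1, "rx": 0, "ry": 0, "rz": 0, "gripper": 1},
  {"dx": 0, "dy": 0, "dz": 2, "rx": 0, "ry": 0, "rz": 0, "gripper": 1},
  {"dx": 0, "dy": 0, "dz": 2, "rx": 0, "ry": 0, "rz": 0, "gripper": 1},
  {"dx": 0, "dy": 0, "dz": 3, "rx": 0, "ry": 0, "rz": 0, "gripper": 1},
  {"dx": 0, "dy": 0, "dz": 4, "rx": 0, "ry": 0, "rz": 0, "gripper": 1},
  {"dx": 0, "dy": 0, "dz": 4, "rx": 0, "ry": 0, "rz": 0, "gripper": 1},
  {"dx": 0, "dy": 0, "dz": 4, "rx": 0, "ry": 0, "rz": 0, "gripper": 1},
])

```text
t: 22.82
eef_pos: [0.4589, -0.0452, 0.1191]
ee_rot: [-3.141, -0.0, -1.694]
force: [-5.1, 1.5, 12.2]
width: 0.0006
gripper_force: 5.9
```

Run:
```python
from h import *
for i in range(8): w=grab('wrist')
prof(w); s=arm.get_state(); print(s['t'],s['eef_pos'],s['force'],s['qd'].round(3))
f=grab('side'); cv2.imwrite('pics/end.png',cv2.resize(f['frame'][150:400,230:480],(600,600))[...,::-1])
```

```text
-40:205,202,196 -38:205,202,198 -36:206,204,198 -34:206,204,198 -32:207,204,198 -30:207,205,199 -28:194,190,186 -26:73,71,67 -24:73,72,67 -22:73,72,66 -20:73,72,66 -18:149,179,48 -16:161,195,48 -14:162,196,47 -12:163,197,47 -10:163,197,46 -8:163,196,44 -6:163,196,45 -4:163,197,44 -2:75,78,56 0:163,197,41 2:176,195,104 4:208,209,179 6:220,220,198 8:222,222,201 10:219,219,195 12:206,207,175 14:170,193,87 16:162,196,37 18:71,76,53 20:160,196,35 22:161,195,32 24:161,195,33 26:148,179,34 28:124,149,35 30:98,117,36 32:98,117,36 34:89,105,35 36:49,50,40 38:50,50,41 40:48,48,40
23.2167 [ 0.45890423 -0.04515564  0.11905179] [-4.26856973  0.70794596 11.14602337] [ 0.001  0.001 -0.002 -0.    -0.001 -0.   ]
```

View pics/end.png

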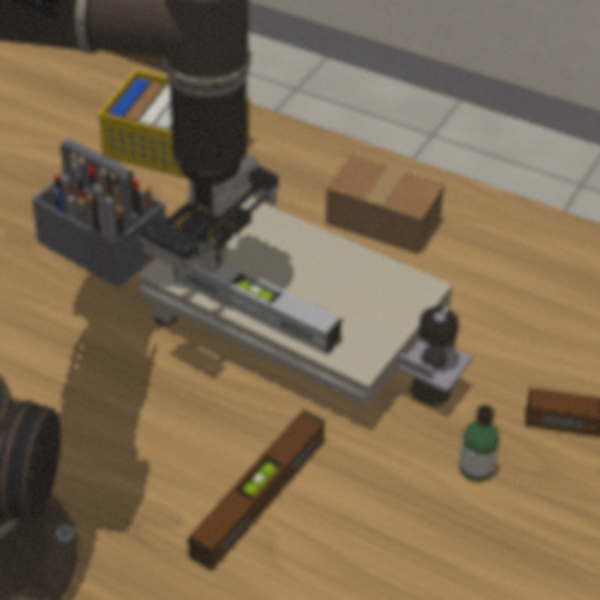

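The final view shows the caddy standing free on the counter and the fingers pressing the left part of the level with a steady 11 N. The bubble is still centred and the other goods are undisturbed, so I'm handing in.

```bash
python3 -c "
from station import arm
print(arm.job_done())"
```

```text
the job is handed in; nothing more can be done
None
```

I handed the job in with the caddy standing upright and let go on the counter beside the shelf, the bubble centred between its lines, and the fingers off the knob, still pressing the level with about 11 N; the hand-in gave no verdict.

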